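Put the portable drives away and turn the slide box's tray the right way round

TASK

The tray of the slide box has been put in back to front, with its finger tab inside. Pull the tray right out of its sleeve before loading it, take every portable drive up out of the slotted stand and stand it on edge in a slot of the tray, and slide the tray with the drives back into the sleeve the other way round, tab outward at the mouth, until it is fully home. Leave the remote control, the disc case and the jar where they are.

Things in the scene. Friction and masses are not known exactly. Their poses are not given: they have to be found in the camera images.
- sleeve: orange sleeve of the slide box, fixed to the top: outer 86 (x) x 168 (y) x 81 mm (z). Origin: centre of its underside; z up; its +y end is the open mouth (y = +84 mm), the -y end is closed by a 5 mm wall (inner face at y = -79 mm). Floor 3 mm thick, opening inside 78 mm wide, from 3 to 77 mm high
- sleeve_mouth (a point): centre of the sleeve's mouth: on the sleeve's own axes at y = +84 mm, 40 mm above the work surface
- tray: plywood tray, loose, about 0.35 kg, open on top: 66 mm wide (x), body 160 mm long (y -80 to +80), side walls 4 mm thick and 48 mm high, which can be gripped across. Origin: centre of its underside, z up; +y is the tab end, the -y end is plain. At the start it lies on the sleeve's floor turned 180 degrees to the sleeve (tab inside), its plain end 58 to 76 mm out of the mouth
- tray_slot (a point): centre of one tray slot (tray x = 0, y = +20 mm), on the slot floor, 4 mm above the underside. Four cross slots at tray y = -60, -20, +20 and +60 mm, each 20 mm wide (along y) and 58 mm long (along x), one drive each; the solid ribs between and beside them reach 28 mm above the underside
- tray_tab (a point): centre of the tray's finger tab, at x = 0, y = +93, z = 27 mm of the tray: 14 mm wide (x), 26 mm long (y 80 to 106), from 10 to 44 mm high. Fully home the right way round, the tray's axes lie along the sleeve's, its -y end touches the back wall, its origin is 1 mm nearer the mouth than the sleeve's, the body just inside the mouth and the tab outside
- stand: grey slotted drive stand, fixed: 64 (x) x 176 (y) x 26 mm (z). Origin: centre of its underside, z up. Four slots at y = -63, -21, +21, +63 mm, 14 mm wide along y; slot floor 4 mm above the work surface. A drive in a slot has its own x and y along the stand's
- drive1: portable drive, two to four present (None if absent), all alike: aluminium slab with dark side panels, 46 (its x) x 10 (its y, thickness) x 60 mm (its z, up), 90 g. Origin: centre of its bottom edge. At the start it stands on edge in a slot of the stand, its top 64 mm above the work surface, the top 38 mm showing
- drive2: portable drive, two to four present (None if absent), all alike: aluminium slab with dark side panels, 46 (its x) x 10 (its y, thickness) x 60 mm (its z, up), 90 g. Origin: centre of its bottom edge. At the start it stands on edge in a slot of the stand, its top 64 mm above the work surface, the top 38 mm showing
- drive3: portable drive, two to four present (None if absent), all alike: aluminium slab with dark side panels, 46 (its x) x 10 (its y, thickness) x 60 mm (its z, up), 90 g. Origin: centre of its bottom edge. At the start it stands on edge in a slot of the stand, its top 64 mm above the work surface, the top 38 mm showing
- drive4: portable drive, two to four present (None if absent), all alike: aluminium slab with dark side panels, 46 (its x) x 10 (its y, thickness) x 60 mm (its z, up), 90 g. Origin: centre of its bottom edge. At the start it stands on edge in a slot of the stand, its top 64 mm above the work surface, the top 38 mm showing
- remote: bystander: black remote control, 44 x 160 x 16 mm, lying flat. Origin: centre of its underside
- disc_case: bystander: black disc case, 125 x 142 x 10 mm, lying flat. Origin: centre of its underside
- jar: bystander: amber glass jar, 68 mm across, 75 mm high. Origin: centre of its underside

How it is judged:
On the way, in this order (a step that is already met when the one before it is completed fails the run):
1. the tray is drawn right out of the sleeve (horizontal distance between tray and sleeve above 0.192 m), for 0.2 s.
2. every drive stands in a slot of the tray (x of drive1 in the frame of tray between -0.012 and 0.012 m and y of drive1 in the frame of tray between -0.07 and 0.07 m and z of drive1 in the frame of tray between -0.003 and 0.012 m and angle between each of drive1, drive2, drive3, drive4's own z axis and vertical below 0.5 rad and x of drive2 in the frame of tray between -0.012 and 0.012 m and y of drive2 in the frame of tray between -0.07 and 0.07 m and z of drive2 in the frame of tray between -0.003 and 0.012 m and x of drive3 in the frame of tray between -0.012 and 0.012 m and y of drive3 in the frame of tray between -0.07 and 0.07 m and z of drive3 in the frame of tray between -0.003 and 0.012 m and x of drive4 in the frame of tray between -0.012 and 0.012 m and y of drive4 in the frame of tray between -0.07 and 0.07 m and z of drive4 in the frame of tray between -0.003 and 0.012 m), for 0.2 s.
At the end, for the whole second after the job is handed in: tray in the sleeve, tab at the mouth, within 10 mm of fully home along and across, level within 0.08 rad; every drive stands in a tray slot (its bottom less than 12 mm above the tray's underside, leaning less than 0.5 rad); all at rest (all of step 2 and y of tray in the frame of sleeve between -0.01 and 0.01 m and x of tray in the frame of sleeve between -0.01 and 0.01 m and z of tray in the frame of sleeve between -0.002 and 0.01 m and angle between tray's own z axis and vertical below 0.08 rad and y of tray_tab in the frame of sleeve above 0.075 m and linear speed of each of drive1, drive2, drive3, drive4, tray below 0.03 m/s); the robot touches nothing.
It fails at once if the remote control is shoved more than 3 cm (distance of remote from where it was at the start of the episode above 0.03 m).
It fails at once if the disc case is shoved more than 3 cm (distance of disc_case from where it was at the start of the episode above 0.03 m).
It fails at once if the jar is shoved more than 3 cm (distance of jar from where it was at the start of the episode above 0.03 m).
Of drive1, drive2, drive3, drive4 only 2 to 4 are there at a start; the rules pass over those that are not, and their reading is None.
At some moment in a run one of tray may be knocked a few centimetres aside while the robot is not near it.
It also fails if it takes over 210 s, if anything falls off the work surface, if the arm or the gripper's body presses on something with over 40 N, if the wrist force passes 120 N, or if a joint passes its speed limit or range.

ROBOT

A 6-joint arm with a two-finger parallel gripper is mounted at the origin on the work surface. World frame = base frame: x ahead of the robot, y to its left, z up, the work surface at z = 0. Lengths are in m, angles in rad, forces in N, time in s.
With the tool pointing down it reaches from about 0.3 to 0.875 m from the base axis. Payload 6.4 kg.
Tool frame: the origin (TCP) lies at the very end of the fingers, on their centre line; the grasp point (between the pads) lies grip_point_offset behind it (grip_point_offset is the distance from the TCP to the grasp point, in m); y points along the fingers, x is the direction in which the jaws open and shut, and the axes are right-handed (so a half turn about y gives the same grasp; the last joint's range is limited). The gripper opens to 85 mm and grips with 20 to 120 N. Pads are 22 mm wide; open, the fingers measure 114 mm over their backs; the gripper's body (76 mm by 85 mm) begins 54 mm behind the grasp point. The pads swing forward as they close: fully open they stand 13 mm farther back than shut.
Start: joints at [-1.392, 0.181, 1.607, -0, 1.354, -0.206], TCP at [0.216, -0.533, 0.231] pointing down, gripper open.
Joint ranges: [-2.99, 2.99], [-0.89, 2.07], [0.3, 2.58], [-1.14, 4.28], [0, 2.63], [-3.12, 3.12]. Speed limits (rad/s): [2.57, 2.57, 3.01, 3.14, 3.14, 3.14].

INTERFACE

Orientations are given as a unit quaternion [w, x, y, z].
In Python, from bench import get_obs, camera, camera_model, hand_in, grip_point_offset gives the robot as it stands.
- The arm moves only by the shell command python3 -m jog 'ROWS'. ROWS is JSON, a list of rows, each a list of 7 numbers: the shift along the tool's x, y, z in mm, then the turn, a rotation vector about the tool's x, y, z in degrees, then the gripper's target within -1 to 1 (shut at 1, half-way at 0, fully open at -1). In form: [[x, y, z, ax, ay, az, grip], ...]. A call has 1 to 8 rows; each row shifts and turns the commanded pose from where the row before left it, along the tool's axes as they then stand; what a row does not reach is not made up. A row lasts 1/12 s, in which the tool goes at most 41.7 mm and 7.16 degrees, less where a joint would pass 70% of its speed; a pose out of reach is approached as far as the arm can. A call is refused whole if a number of a shift passes 41.7 or a number of a turn 7.16, either way. A call with a gripper value outside its range is refused whole. The fingers move at their own pace and stop on an object; the grip force is fixed at half the most. Time passes only in rows, so rows that do not move let the fingers close. It gives the time, the measured TCP pose, the force and the opening at its end, in the units of the state.
- get_obs(): the state, without advancing time (a new reading comes with each control period).
- camera(name): name is "side" or "top" or "wrist"; returns the picture (420x560x3 uint8, blue, green, red); there is no depth.
- camera_model(name): a dict with "K" (3x3 intrinsics, pixels), "distortion" ([k1, k2, p1, p2, k3] as OpenCV has them; the pictures are not rectified), "pose" (4x4, takes a point from camera to world coordinates). Camera axes: x right, y down, z forward; pixel columns grow to the right and rows downward; lengths in m; the calibration is good to about 2 mm. A picture is of the moment at which its call begins: read the wrist's pose just before it. camera_model takes no time and is no camera call; for the wrist camera it gives the pose at the moment of the call.
- hand_in(): hands the job in, once; it reports no verdict.
The state is a dict: "time_s": time; "q": joint angles; "dq": joint speeds; "joint_efforts": joint torques, N m; "eef_pos": TCP position; "eef_rot": TCP orientation; "wrist_force": force on the tool from outside, world axes, zero at the start; "torque": the same for the moment, N m; "opening": opening from 0.0 (shut) to 1.0 (fully open).
Only numpy, scipy, OpenCV 4.12 (cv2) and the standard library are available. Lean on these libraries where they do the work, as an engineer would, in place of code of your own. Each camera call takes 0.05 s, during which the arm holds its last target.

## Working session

There is one attempt and no reset: what is moved stays moved. The work goes in short steps, Python scripts to look and compute and a shell command to move; the robot and the scene stay as the last step left them, time stands still between calls to the robot, and variables do not carry over. Pictures are saved under pics/ and viewed, and the job is handed in when it is done.

```bash
ls; mkdir -p pics
python3 - <<'E'
from bench import *
import cv2
print(get_obs()); print(grip_point_offset)
for n in ["side","top","wrist"]:
    m=camera_model(n); print(n,m["K"],m["distortion"],m["pose"])
    cv2.imwrite(f"pics/{n}0.png",camera(n))
E
```

```text
pics
{'time_s': 0.0, 'q': array([-1.39226329e+00,  1.81588952e-01,  1.60801117e+00, -2.69085985e-06,
        1.35378205e+00, -2.06296201e-01]), 'dq': array([-0.00011721, -0.00027525, -0.00041238,  0.00049492, -0.00036751,
        0.00306758]), 'joint_efforts': array([ 9.45533357e-04, -4.44865572e+01, -3.51335800e+01, -4.82006055e-05,
        9.20016901e-03, -2.28892532e-05]), 'eef_pos': array([ 0.21577269, -0.53238325,  0.23035568]), 'eef_rot': array([ 0.58684021, -0.58593441,  0.39559938, -0.3947158 ]), 'wrist_force': array([-0.1404597 , -0.42016994,  0.25601333]), 'torque': array([0.00894499, 0.03980257, 0.02177472]), 'opening': 0.9984071214841553}
0.0187
side [[428.04499807   0.         289.81895406]
 [  0.         428.04499807 212.70622097]
 [  0.           0.           1.        ]] [-0.00692972  0.          0.          0.          0.        ] [[-0.87856344 -0.2330819   0.41689221  0.20579548]
 [-0.47758926  0.43948426 -0.76076414  0.76288397]
 [-0.00589721 -0.8674828  -0.49743222  0.54626948]
 [ 0.          0.          0.          1.        ]]
top [[536.66728472   0.         273.31108435]
 [  0.         536.66728472 208.82909909]
 [  0.           0.           1.        ]] [-0.10575467  0.          0.          0.          0.        ] [[ 0.0071596  -0.99148135  0.13005182  0.45984206]
 [-0.99971406 -0.0100643  -0.02169143  0.0494792 ]
 [ 0.02281553 -0.12985933 -0.9912699   1.24427495]
 [ 0.          0.          0.          1.        ]]
wrist [[310.7530274    0.         274.21321579]
 [  0.         310.7530274  202.02711098]
 [  0.           0.           1.        ]] [0.00279242 0.         0.         0.         0.        ] [[ 3.74302425e-01 -8.88491925e-01 -2.65480309e-01  2.83075230e-01]
 [-9.27306213e-01 -3.58925014e-01 -1.06188616e-01 -5.05939876e-01]
 [-9.39795795e-04  2.85928196e-01 -9.58250585e-01  3.73459621e-01]
 [ 0.00000000e+00  0.00000000e+00  0.00000000e+00  1.00000000e+00]]
```

View pics/top0.png

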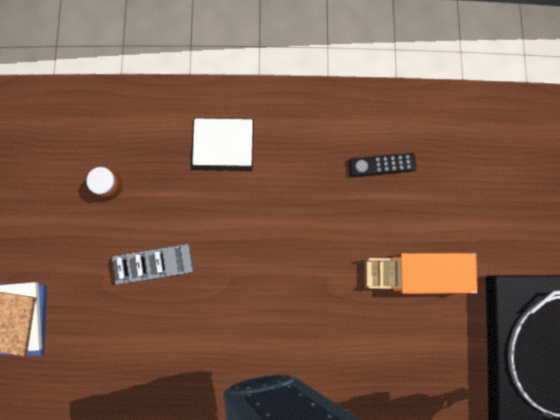

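View pics/side0.png

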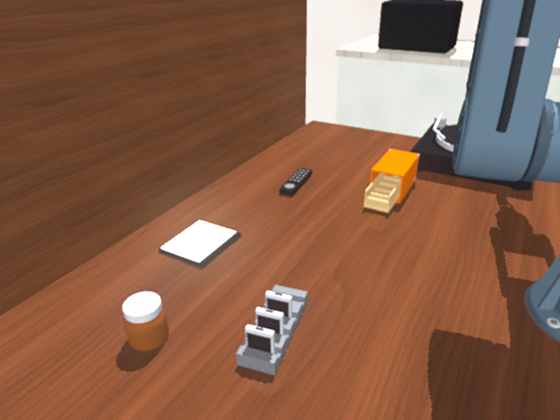

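View pics/wrist0.png

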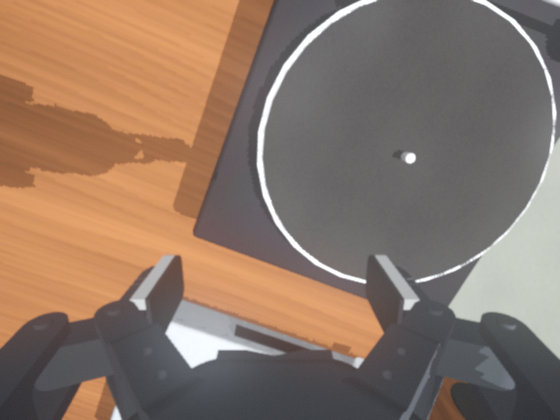

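```bash
cat > h.py <<'E'
import numpy as np,cv2
from bench import *
from scipy.spatial.transform import Rotation as Ro
def ray(m,uv):
    uv=np.array(uv,float).reshape(-1,1,2)
    n=cv2.undistortPoints(uv,m["K"],np.array(m["distortion"])).reshape(-1,2)
    T=np.array(m["pose"]); d=np.c_[n,np.ones(len(n))]@T[:3,:3].T
    return T[:3,3],d
def onz(m,uv,z):
    o,d=ray(m,uv); z=np.broadcast_to(z,(len(d),)); return o+d*((z-o[2])/d[:,2])[:,None]
def proj(m,P):
    T=np.linalg.inv(np.array(m["pose"])); 
    return cv2.projectPoints(np.array(P,float).reshape(-1,3),cv2.Rodrigues(T[:3,:3])[0],T[:3,3],m["K"],np.array(m["distortion"]))[0].reshape(-1,2)
def R(o=None):
    o=o or get_obs(); return Ro.from_quat(np.roll(o["eef_rot"],-1)).as_matrix()
def crop(name,im,u0,v0,w,h,s):
    cv2.imwrite("pics/"+name,cv2.resize(im[v0:v0+h,u0:u0+w],None,fx=s,fy=s,interpolation=cv2.INTER_CUBIC))
E
python3 - <<'E'
from h import *
print(R())
im=cv2.imread("pics/top0.png")
crop("t_sl.png",im,350,240,140,70,5.7)
crop("t_st.png",im,90,225,140,70,5.7)
E
```

```text
[[ 3.75359538e-01 -2.24895985e-04  9.26879262e-01]
 [-9.26878317e-01  1.35756827e-03  3.75359485e-01]
 [-1.34271872e-03 -9.99999053e-01  3.01124986e-04]]
```

View pics/t_sl.png

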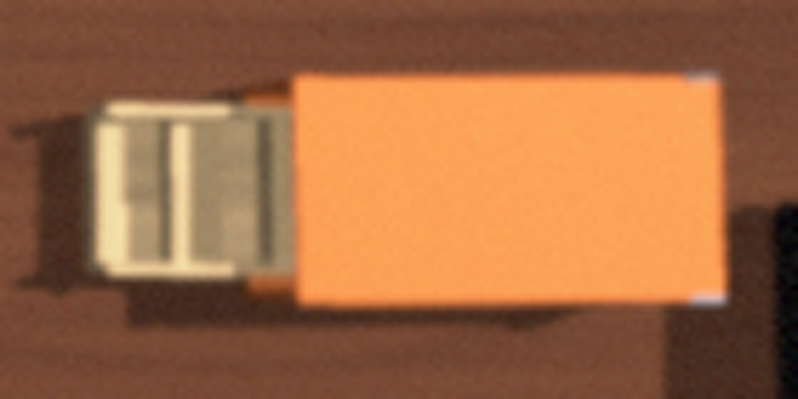

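View pics/t_st.png

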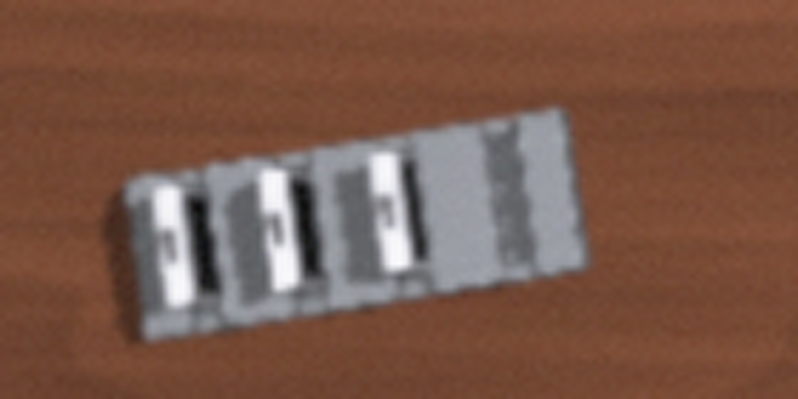

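Run:
```python
from h import *
m=camera_model("top")
def f(c,u0,v0,z):
    uv=(np.array(c)+.5)/5.7-.5+[u0,v0]; return onz(m,uv,z)
def fit(W,L):  # W: world corners, L local
    L=np.array(L,float);Wc=W[:,:2].mean(0);a=L-L.mean(0);b=W[:,:2]-Wc
    th=np.arctan2((a[:,0]*b[:,1]-a[:,1]*b[:,0]).sum(),(a*b).sum())
    c,s=np.cos(th),np.sin(th);Rm=np.array([[c,-s],[s,c]])
    return Wc-Rm@L.mean(0),np.degrees(th),(b-a@Rm.T)*1e3
# local order: img TL=(+x,+y), TR=(+x,-y), BR=(-x,-y), BL=(-x,+y) when yaw ~0
W=f([(294,74),(718,75),(727,303),(298,304)],350,240,.081);print(W)
print("sleeve",fit(W,[(.043,.084),(.043,-.084),(-.043,-.084),(-.043,.084)]))
W=f([(125,180),(566,107),(587,268),(145,341)],90,225,.026)
print("stand",fit(W,[(.032,.088),(.032,-.088),(-.032,-.088),(-.032,.088)]))
# drives top centre z=.064
print("drives",f([(174,246),(279,231),(391,212)],90,225,.064))
print("tray end",f([(100,103),(100,279)],350,240,.051), f([(96,122),(96,265)],350,240,.031))
```

```text
[[ 0.51868614 -0.25675603  0.081     ]
 [ 0.51877025 -0.42538518  0.081     ]
 [ 0.43069205 -0.4261373   0.081     ]
 [ 0.43098992 -0.25673906  0.081     ]]
sleeve (array([ 0.47478459, -0.34125439]), np.float64(0.02176122340978761), array([[ 0.93345745,  0.482042  ],
       [ 0.95375521, -0.14712808],
       [-1.1244473 , -0.86658133],
       [-0.76276536,  0.53166741]]))
stand (array([0.49124   , 0.29673778]), np.float64(9.959183707391583), array([[-0.07471885,  0.81410895],
       [ 0.71227407, -1.68373197],
       [ 0.02964876, -0.50877118],
       [-0.66720398,  1.37839419]]))
drives [[0.48086507 0.35902765 0.064     ]
 [0.48718929 0.31842498 0.064     ]
 [0.49503974 0.27528907 0.064     ]]
tray end [[ 0.50847854 -0.18712468  0.051     ]
 [ 0.43995363 -0.18635873  0.051     ]] [[ 0.50172885 -0.18938793  0.031     ]
 [ 0.44513405 -0.18876489  0.031     ]]
```

```bash
python3 -m jog '[[0,0,0,0,-7,0,-1],[0,0,0,0,-7,0,-1],[0,0,0,0,-7,0,-1],[0,0,0,0,-7,0,-1],[0,0,0,0,-7,0,-1],[0,0,0,0,-7,0,-1],[0,0,0,0,-7,0,-1],[0,0,0,0,-7,0,-1]]'; python3 -m jog '[[0,0,0,0,-6,0,-1],[0,0,0,0,-6,0,-1],[0,0,0,0,0,0,-1]]'
cat >> h.py <<'E'
def st(tx=None):
    o=get_obs(); r=R(o); print("t %.2f pos %s open %.3f F %s yawx %.2f tilt %.2f q6 %.2f"%(o["time_s"],np.round(o["eef_pos"]*1e3,1),o["opening"],np.round(o["wrist_force"],1),np.degrees(np.arctan2(r[1,0],r[0,0])),np.degrees(np.arccos(min(1,-r[2,1]))),o["q"][5]))
    if tx is not None: print("tool delta mm",np.round(r.T@(np.array(tx)-o["eef_pos"])*1e3,1))
E
python3 - <<'E'
from h import *
st([.474,-.212,.12])
E
```

```text
time_s: 0.82
eef_pos: [0.2158, -0.5327, 0.2309]
eef_rot: [0.704, -0.703, 0.072, -0.071]
wrist_force: [-0.2, 0.0, 0.7]
opening: 1.001
time_s: 1.07
eef_pos: [0.2158, -0.5327, 0.2309]
eef_rot: [0.707, -0.707, -0.002, 0.002]
wrist_force: [0.1, -0.4, 0.4]
opening: 1.003
t 1.07 pos [ 215.8 -532.7  230.9] open 1.003 F [ 0.1 -0.4  0.4] yawx 0.26 tilt 0.04 q6 -1.40
tool delta mm [259.6 111.1 319.5]
```

```bash
python3 -m jog '[[32,0,40,0,0,0,-1],[32,0,40,0,0,0,-1],[32,0,40,0,0,0,-1],[32,0,40,0,0,0,-1],[32,0,40,0,0,0,-1],[32,0,40,0,0,0,-1],[32,0,40,0,0,0,-1],[32,0,40,0,0,0,-1]]' >/dev/null;  python3 -m jog '[[0,0,0,0,0,0,-1],[0,0,0,0,0,0,-1]]' >/dev/null
python3 - <<'E'
from h import *
st([.474,-.212,.12])
cv2.imwrite("pics/w1.png",camera("wrist")); cv2.imwrite("pics/top1.png",camera("top")); np.save("w1.npy",camera_model("wrist")["pose"])
E
```

```text
t 1.90 pos [ 424.9 -270.6  231.2] open 1.000 F [-0.2 -0.5  0. ] yawx 0.17 tilt 0.01 q6 -0.81
tool delta mm [ 49.3 111.2  58.4]
```

View pics/w1.png

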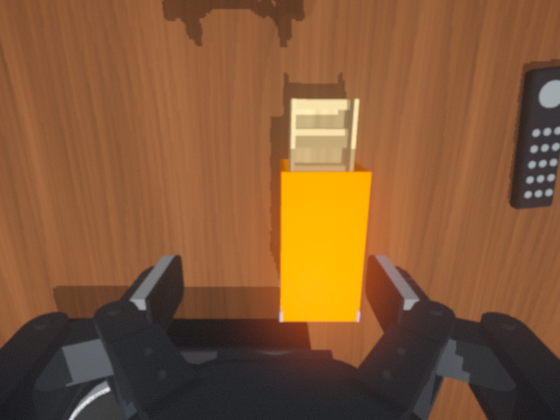

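Run:
```python
from h import *
m=camera_model("wrist")
print(onz(m,[(281,172),(368.5,172),(361,322),(279,321.5)],.081))
print(onz(m,[(290.5,99.5),(358,99.5)],.051))
crop("w1c.png",cv2.imread("pics/w1.png"),270,80,120,100,6)
```

```text
[[ 0.42976912 -0.25844156  0.081     ]
 [ 0.51349313 -0.2585863   0.081     ]
 [ 0.51960044 -0.42801162  0.081     ]
 [ 0.42832742 -0.42723311  0.081     ]]
[[ 0.43946967 -0.19174895  0.051     ]
 [ 0.50611847 -0.1918751   0.051     ]]
```

View pics/w1c.png

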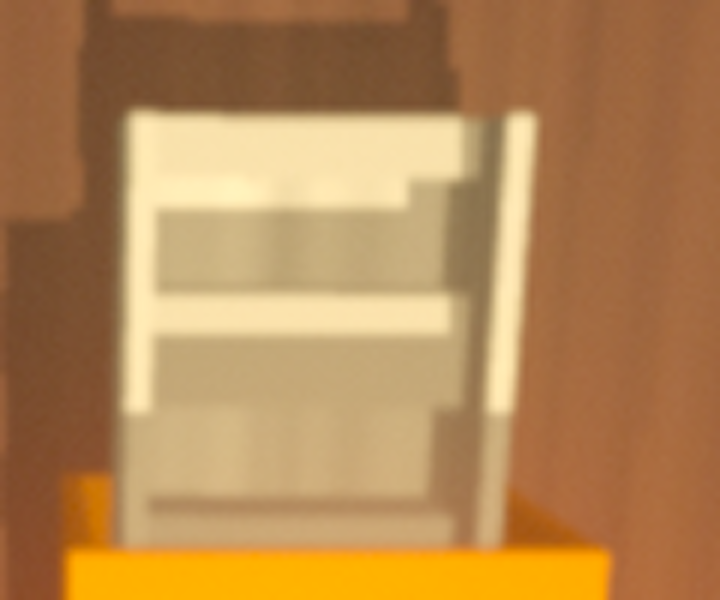

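```bash
python3 -m jog '[[25,20,29,0,0,0,-1],[24,20,29,0,0,0,-1],[0,40,0,0,0,0,-1],[0,0,0,0,0,0,-1],[0,0,0,0,0,0,-1]]'
python3 - <<'E'
from h import *
st([.4735,-.212,.018])
E
```

```text
time_s: 2.42
eef_pos: [0.4693, -0.2164, 0.1507]
eef_rot: [0.708, -0.706, 0.002, 0.001]
wrist_force: [0.1, -0.0, 0.3]
opening: 0.997
t 2.42 pos [ 469.3 -216.4  150.7] open 0.997 F [ 0.1 -0.   0.3] yawx -0.09 tilt 0.33 q6 -0.66
tool delta mm [  4.9 132.7   4. ]
```

```bash
python3 -m jog '[[0,20,0,0,0,0,-1],[0,20,0,0,0,0,-1],[0,0,0,0,0,0,-1]]' >/dev/null
python3 - <<'E'
from h import *
st([.4735,-.212,.018])
cv2.imwrite("pics/w2.png",camera("wrist"))
E
```

```text
t 2.67 pos [ 469.7 -217.4  111.5] open 0.998 F [-1.3  0.3 -0.6] yawx -0.15 tilt 0.15 q6 -0.66
tool delta mm [ 4.  93.5  5.3]
```

View pics/w2.png

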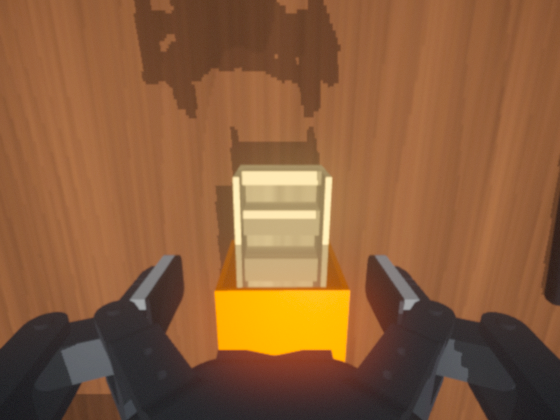

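```bash
python3 -m jog '[[4,18,6,0,0,0,-1],[0,20,0,0,0,0,-1],[0,20,0,0,0,0,-1],[0,20,0,0,0,0,-1],[0,15,0,0,0,0,-1],[0,0,0,0,0,0,-1],[0,0,0,0,0,0,-1]]' >/dev/null
python3 - <<'E'
from h import *
st([.4735,-.212,.018])
E
python3 -m jog '[[0,0,0,0,0,0,0.5],[0,0,0,0,0,0,1],[0,0,0,0,0,0,1],[0,0,0,0,0,0,1],[0,0,0,0,0,0,1],[0,0,0,0,0,0,1]]'
```

```text
t 3.30 pos [ 475.9 -211.5   21. ] open 0.998 F [-0.  -0.9  0.9] yawx -0.03 tilt 0.07 q6 -0.65
tool delta mm [-2.4  3.  -0.5]
time_s: 3.8
eef_pos: [0.4765, -0.2114, 0.0218]
eef_rot: [-0.706, 0.708, 0.001, 0.001]
wrist_force: [-3.1, -0.4, 5.8]
opening: 0.761
```

```bash
python3 -m jog '[[0,-1,5,0,0,0,1],[0,0,15,0,0,0,1],[0,0,20,0,0,0,1],[0,0,20,0,0,0,1],[0,0,20,0,0,0,1],[0,0,20,0,0,0,1],[0,0,20,0,0,0,1],[0,0,20,0,0,0,1]]'
python3 -m jog '[[0,0,20,0,0,0,1],[0,0,15,0,0,0,1],[0,0,5,0,0,0,1],[0,0,0,0,0,0,1],[0,0,0,0,0,0,1]]'
python3 - <<'E'
from h import *
st()
cv2.imwrite("pics/w3.png",camera("wrist"));cv2.imwrite("pics/top3.png",camera("top"))
E
```

```text
time_s: 4.47
eef_pos: [0.4743, -0.0678, 0.0203]
eef_rot: [0.707, -0.707, 0.0, 0.001]
wrist_force: [-0.4, -0.8, -4.3]
opening: 0.762
time_s: 4.88
eef_pos: [0.475, -0.0298, 0.0205]
eef_rot: [0.707, -0.707, -0.001, 0.001]
wrist_force: [-0.2, -0.1, -4.0]
opening: 0.764
t 4.88 pos [475.  -29.8  20.5] open 0.764 F [-0.2 -0.1 -4. ] yawx 0.11 tilt 0.01 q6 -0.31
```

View pics/top3.png

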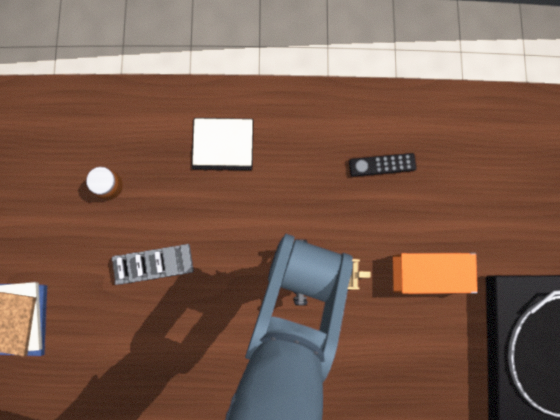

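```bash
python3 -m jog '[[0,2,0,0,0,0,1],[0,1,0,0,0,0,1],[0,0,0,0,0,0,-1],[0,0,0,0,0,0,-1],[0,0,0,0,0,0,-1],[0,0,0,0,0,0,-1]]'
python3 -m jog '[[0,0,-20,0,0,0,-1],[0,0,-20,0,0,0,-1],[0,0,-16,0,0,0,-1],[0,0,0,0,0,0,-1],[0,0,0,0,0,0,-1]]'
python3 - <<'E'
from h import *
st()
cv2.imwrite("pics/w4.png",camera("wrist"));print(onz(camera_model("wrist"),[(0,0)],0))
E
```

```text
time_s: 5.48
eef_pos: [0.4755, -0.0307, 0.0176]
eef_rot: [-0.707, 0.707, 0.0, 0.0]
wrist_force: [-0.3, -0.8, -0.9]
opening: 0.998
time_s: 5.9
eef_pos: [0.4754, -0.0868, 0.0174]
eef_rot: [0.707, -0.707, 0.0, -0.0]
wrist_force: [0.3, -0.2, -0.2]
opening: 0.996
t 5.90 pos [475.4 -86.8  17.4] open 0.996 F [ 0.3 -0.2 -0.2] yawx -0.07 tilt 0.01 q6 -0.43
[[0.35166799 0.03320403 0.        ]]
```

View pics/w4.png

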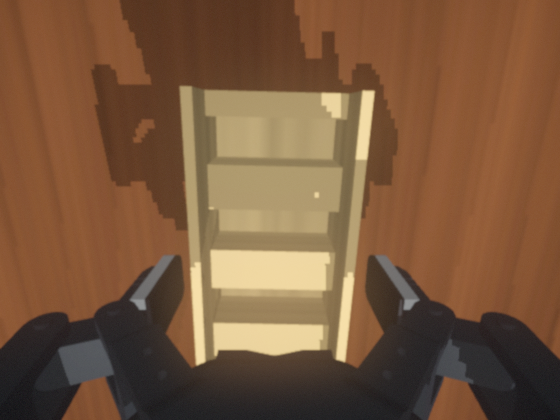

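```bash
python3 -m jog '[[0,0,0,0,0,0,0.5],[0,0,0,0,0,0,1],[0,0,0,0,0,0,1],[0,0,0,0,0,0,1],[0,-10,0,0,0,0,1],[0,-15,0,0,0,0,1],[0,0,0,0,0,0,1]]'
python3 -m jog '[[0,0,0,0,7,0,1],[0,0,0,0,7,0,1],[0,0,0,0,7,0,1],[0,0,0,0,7,0,1],[0,0,0,0,7,0,1],[0,0,0,0,7,0,1],[0,0,0,0,7,0,1],[0,0,0,0,7,0,1]]'
```

```text
time_s: 6.53
eef_pos: [0.4766, -0.0862, 0.0444]
eef_rot: [-0.707, 0.708, 0.002, 0.0]
wrist_force: [0.3, -0.4, -4.1]
opening: 0.761
time_s: 7.2
eef_pos: [0.4748, -0.0857, 0.0419]
eef_rot: [0.624, -0.624, 0.334, -0.333]
wrist_force: [0.1, 0.5, -4.7]
opening: 0.76
```

```bash
python3 -m jog '[[0,0,0,0,7,0,1],[0,0,0,0,7,0,1],[0,0,0,0,7,0,1],[0,0,0,0,7,0,1],[0,0,0,0,7,0,1],[0,0,0,0,7,0,1],[0,0,0,0,7,0,1],[0,0,0,0,7,0,1]]' >/dev/null
python3 -m jog '[[0,0,0,0,7,0,1],[0,0,0,0,7,0,1],[0,0,0,0,7,0,1],[0,0,0,0,7,0,1],[0,0,0,0,7,0,1],[0,0,0,0,7,0,1],[0,0,0,0,7,0,1],[0,0,0,0,7,0,1]]'
python3 -m jog '[[0,0,0,0,7,0,1],[0,0,0,0,5,0,1],[0,0,0,0,0,0,1],[0,0,0,0,0,0,1]]' >/dev/null
python3 - <<'E'
from h import *
st()
cv2.imwrite("pics/s5.png",camera("side"));cv2.imwrite("pics/t5.png",camera("top"))
E
```

```text
time_s: 8.53
eef_pos: [0.4749, -0.0857, 0.0419]
eef_rot: [0.072, -0.072, 0.704, -0.703]
wrist_force: [0.4, -0.4, -5.0]
opening: 0.763
t 8.87 pos [475.  -85.8  42. ] open 0.760 F [ 0.  -0.8 -4.1] yawx -179.77 tilt 0.04 q6 2.71
```

View pics/s5.png

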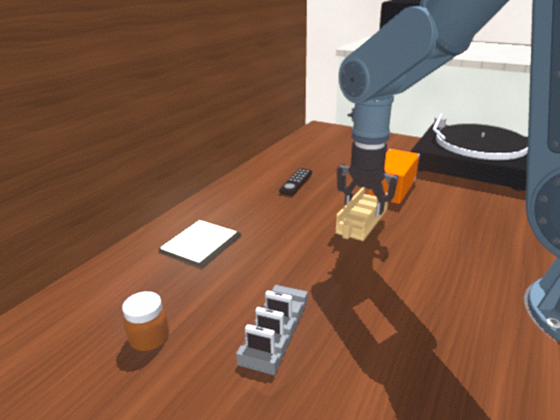

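```bash
python3 -m jog '[[0,10,0,0,0,0,1],[0,10,0,0,0,0,1],[0,4,0,0,0,0,1],[0,1,0,0,0,0,1],[0,0,0,0,0,0,-1],[0,0,0,0,0,0,-1],[0,0,0,0,0,0,-1],[0,0,0,0,0,0,-1]]'
python3 -m jog '[[0,-20,0,0,0,0,-1],[0,-30,0,0,0,0,-1],[0,-35,0,0,0,0,-1],[0,-35,0,0,-7,0,-1],[0,-35,0,0,-7,0,-1],[0,-10,0,0,-7,0,-1],[0,0,0,0,-7,0,-1],[0,0,0,0,-7,0,-1]]'
python3 -m jog '[[0,0,0,0,-7,0,-1],[0,0,0,0,-7,0,-1],[0,0,0,0,-7,0,-1],[0,0,0,0,-7,0,-1],[0,0,0,0,-7,0,-1],[0,0,0,0,-7,0,-1],[0,0,0,0,-7,0,-1],[0,0,0,0,-6,0,-1]]'
python3 - <<'E'
from h import *
st([.4848,.318,.18])
E
```

```text
time_s: 9.63
eef_pos: [0.4754, -0.0862, 0.0173]
eef_rot: [-0.0, 0.0, -0.707, 0.707]
wrist_force: [-1.0, -0.2, 0.5]
opening: 1.003
time_s: 10.3
eef_pos: [0.4762, -0.0865, 0.1841]
eef_rot: [-0.216, 0.214, -0.673, 0.674]
wrist_force: [-0.6, 0.3, -0.4]
opening: 0.999
time_s: 10.97
eef_pos: [0.4753, -0.0861, 0.1823]
eef_rot: [0.502, -0.502, 0.498, -0.498]
wrist_force: [0.4, -0.2, 0.2]
opening: 1.002
t 10.97 pos [475.3 -86.1 182.3] open 1.002 F [ 0.4 -0.2  0.2] yawx -89.60 tilt 0.00 q6 1.14
tool delta mm [-404.1    2.3   12.3]
```

```bash
python3 -m jog '[[-36,0,0,0,0,0,-1],[-36,0,0,0,0,0,-1],[-36,0,0,0,0,0,-1],[-36,0,0,0,0,0,-1],[-36,0,0,0,0,0,-1],[-36,0,0,0,0,0,-1],[-36,0,0,0,0,0,-1],[-36,0,0,0,0,0,-1]]'
python3 -m jog '[[-36,0,0,0,0,0,-1],[-36,0,0,0,0,0,-1],[-36,0,0,0,0,0,-1],[0,0,0,0,-5,0,-0.3],[0,0,0,0,-5,0,-0.3],[0,0,0,0,0,0,-0.3],[0,0,0,0,0,0,-0.3]]' >/dev/null
python3 - <<'E'
from h import *
st([.4848,.318,.18])
cv2.imwrite("pics/w6.png",camera("wrist"));cv2.imwrite("pics/t6.png",camera("top"))
E
```

```text
time_s: 11.63
eef_pos: [0.4747, 0.2037, 0.1825]
eef_rot: [0.5, -0.5, 0.5, -0.5]
wrist_force: [1.1, -0.7, 0.3]
opening: 0.999
t 12.22 pos [474.8 309.9 182.2] open 0.650 F [ 0.6  0.  -0.1] yawx -80.08 tilt 0.02 q6 1.77
tool delta mm [-6.2  2.2 11.2]
```

View pics/w6.png

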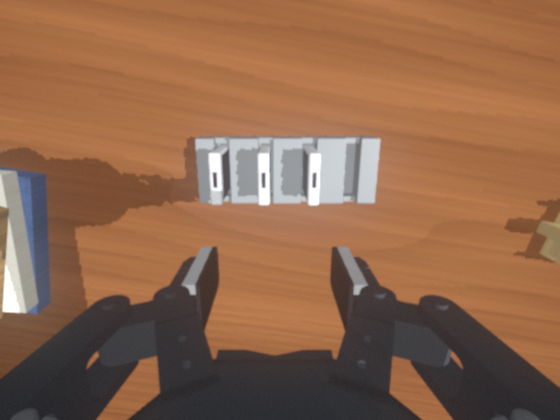

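View pics/t6.png

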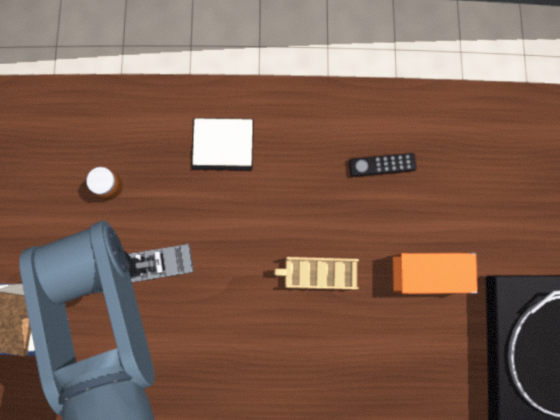

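Run:
```python
from h import *
crop("w6c.png",cv2.imread("pics/w6.png"),190,130,200,80,4)
```

```text
(no output)
```

View pics/w6c.png

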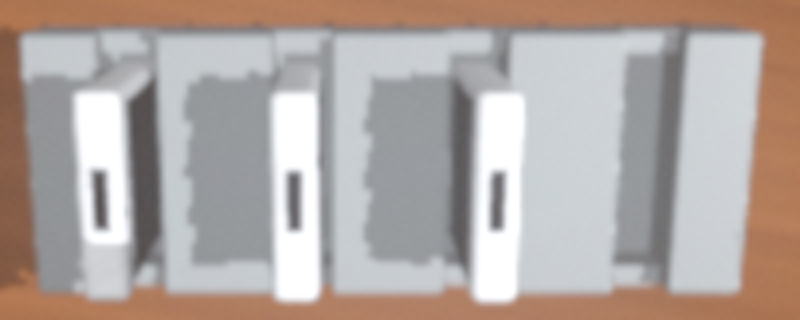

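Run:
```python
from h import *
m=camera_model("wrist")
uv=(np.array([(105,195),(296,197),(498,197)])+.5)/4-.5+[190,130]
P=onz(m,uv,.064);print(P)
uv=(np.array([(22,32),(762,32),(740,292),(40,292)])+.5)/4-.5+[190,130]
print(onz(m,uv,.026), onz(m,uv,.026).mean(0))
o=get_obs();r=R(o)
for p in P: print(np.round(r.T@(np.r_[p[:2],.038]-o["eef_pos"])*1e3,1))
```

```text
[[0.48202581 0.36085751 0.064     ]
 [0.48857471 0.32041943 0.064     ]
 [0.49596041 0.2776956  0.064     ]]
[[0.50842679 0.39056086 0.026     ]
 [0.53825824 0.21803872 0.026     ]
 [0.47508322 0.20634895 0.026     ]
 [0.44510757 0.3797717  0.026     ]] [0.49171895 0.29868006 0.026     ]
[-49.4 144.4  15.7]
[ -8.4 144.4  15.2]
[ 34.9 144.4  15.2]
```

```bash
python3 -m jog '[[18,0,8,0,0,0,0.3],[17,0,7,0,0,0,0.3],[0,35,0,0,0,0,0.3],[0,35,0,0,0,0,0.3],[0,0,0,0,0,0,0.3],[0,0,0,0,0,0,0.3]]'
python3 - <<'E'
from h import *
st([.4958,.2770,.032])
cv2.imwrite("pics/w7.png",camera("wrist"))
E
```

```text
time_s: 12.82
eef_pos: [0.4943, 0.277, 0.1109]
eef_rot: [-0.54, 0.543, -0.456, 0.454]
wrist_force: [0.4, 0.3, 0.4]
opening: 0.35
t 12.82 pos [494.3 277.  110.9] open 0.350 F [0.4 0.3 0.4] yawx -80.07 tilt 0.29 q6 1.70
tool delta mm [ 0.2 78.9  1.9]
```

View pics/w7.png

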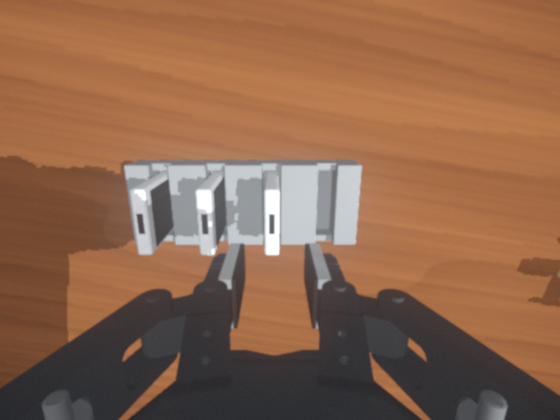

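```bash
python3 -m jog '[[0,25,2,0,0,0,0.3],[0,22,0,0,0,0,0.3],[0,15,0,0,0,0,0.3],[0,8,0,0,0,0,0.3],[0,0,0,0,0,0,0.3],[0,0,0,0,0,0,0.3]]'
python3 - <<'E'
from h import *
st([.4958,.2770,.032])
cv2.imwrite("pics/w8.png",camera("wrist"));cv2.imwrite("pics/s8.png",camera("side"))
crop("s8c.png",camera("side"),200,220,160,160,4)
E
```

```text
time_s: 13.37
eef_pos: [0.499, 0.2789, 0.0442]
eef_rot: [0.543, -0.541, 0.454, -0.455]
wrist_force: [-0.1, -1.5, -0.1]
opening: 0.351
t 13.37 pos [499.  278.9  44.2] open 0.351 F [-0.1 -1.5 -0.1] yawx -79.95 tilt 0.13 q6 1.70
tool delta mm [ 1.3 12.2 -3.5]
```

View pics/w8.png

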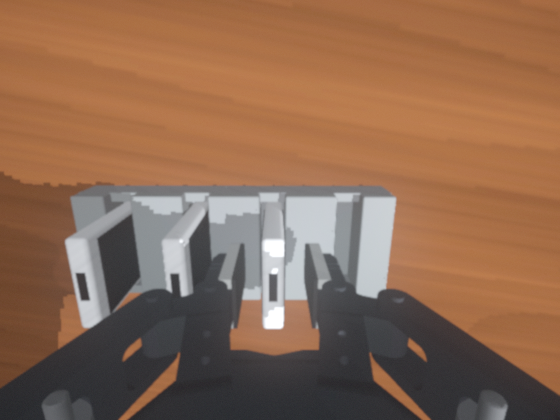

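View pics/s8c.png

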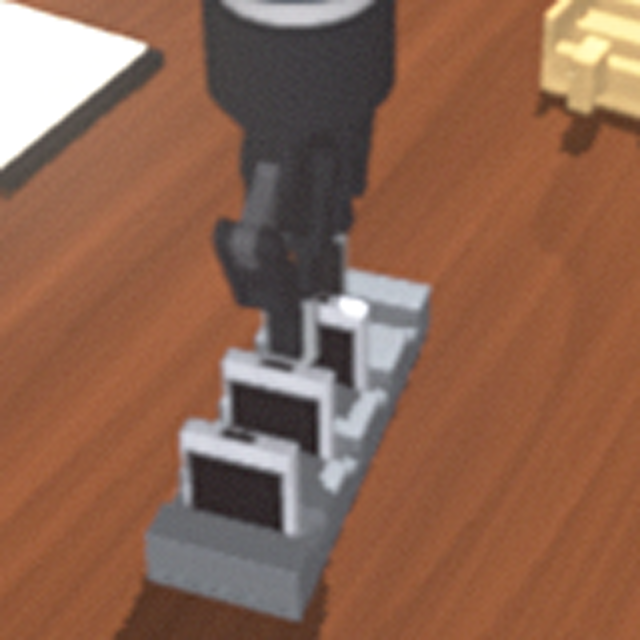

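```bash
python3 -m jog '[[0,3,-3,0,0,0,0.3],[0,2,0,0,0,0,0.3],[0,0,0,0,0,0,0.3],[0,0,0,0,0,0,1],[0,0,0,0,0,0,1],[0,0,0,0,0,0,1],[0,0,0,0,0,0,1]]'
python3 -m jog '[[0,-10,0,0,0,0,1],[0,-20,0,0,0,0,1],[0,-25,0,0,0,0,1],[0,-25,0,0,0,0,1],[0,0,0,0,0,0,1],[0,0,0,0,0,0,1]]'
python3 - <<'E'
from h import *
st()
cv2.imwrite("pics/w9.png",camera("wrist"));cv2.imwrite("pics/t9.png",camera("top"))
crop("s9c.png",camera("side"),200,180,160,160,4)
E
```

```text
time_s: 14.1
eef_pos: [0.4949, 0.2779, 0.0375]
eef_rot: [0.542, -0.542, 0.454, -0.454]
wrist_force: [0.9, 0.1, -0.1]
opening: 0.101
time_s: 14.6
eef_pos: [0.4963, 0.2783, 0.1198]
eef_rot: [0.543, -0.541, 0.453, -0.455]
wrist_force: [0.8, 0.4, -1.5]
opening: 0.107
t 14.60 pos [496.3 278.3 119.8] open 0.107 F [ 0.8  0.4 -1.5] yawx -79.95 tilt 0.25 q6 1.70
```

View pics/w9.png

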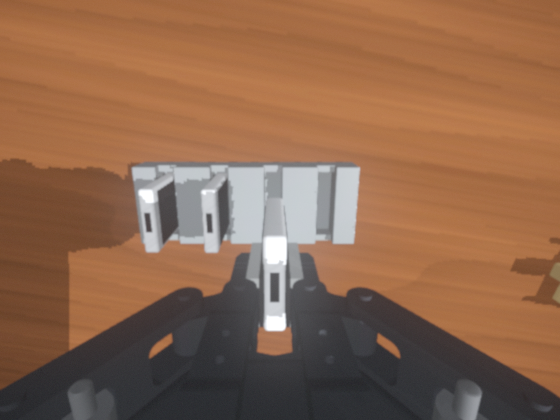

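View pics/s9c.png

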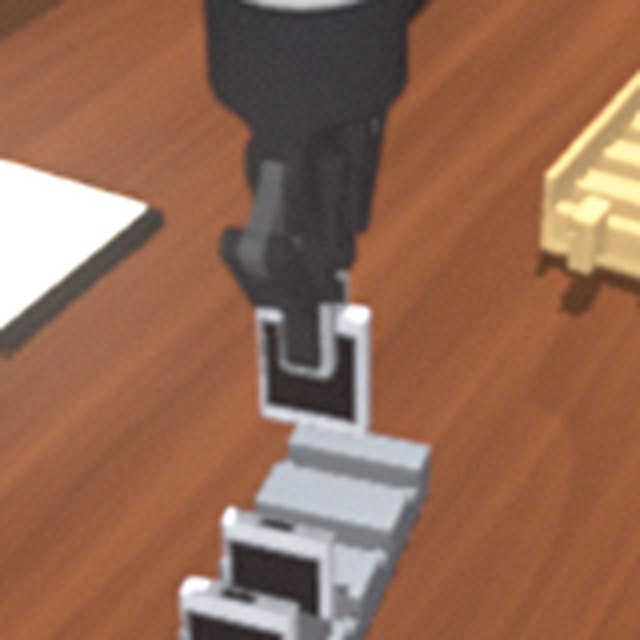

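Run:
```python
from h import *
crop("t9c.png",cv2.imread("pics/t9.png"),265,240,110,70,7)
```

```text
(no output)
```

View pics/t9c.png

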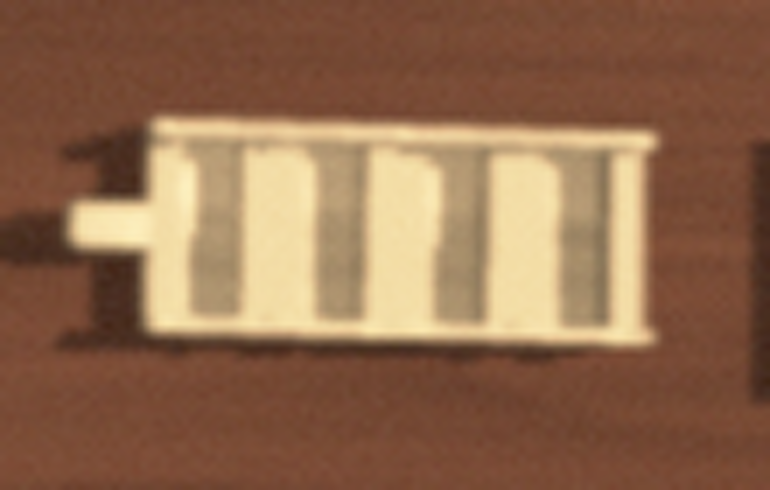

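```bash
cat >> h.py <<'E'
def fit(W,L):
    L=np.array(L,float);Wc=W[:,:2].mean(0);a=L-L.mean(0);b=W[:,:2]-Wc
    th=np.arctan2((a[:,0]*b[:,1]-a[:,1]*b[:,0]).sum(),(a*b).sum())
    c,s=np.cos(th),np.sin(th);Rm=np.array([[c,-s],[s,c]])
    return Wc-Rm@L.mean(0),th,np.round((b-a@Rm.T)*1e3,1)
TR=[(.033,.08),(.033,-.08),(-.033,-.08),(-.033,.08)]
def traypts(c,th,pts):
    s,cc=np.sin(th),np.cos(th); return np.array(pts)@np.array([[cc,s],[-s,cc]])+c
E
python3 - <<'E'
from h import *
m=camera_model("top")
uv=(np.array([(152,119),(656,133),(656,345),(147,335)])+.5)/7-.5+[265,240]
c,th,r=fit(onz(m,uv,.048),TR);print(c,np.degrees(th),r)
P=traypts(c,th,[(0,-.06),(0,-.02),(0,.02),(0,.06)]);print(P)
E
```

```text
[ 0.47430081 -0.08654813] -1.0177890381738588 [[ 1.2  0.8]
 [ 0.6 -0.6]
 [-0.7 -1.1]
 [-1.1  0.9]]
[[ 0.47323504 -0.14653866]
 [ 0.47394555 -0.10654497]
 [ 0.47465606 -0.06655128]
 [ 0.47536658 -0.02655759]]
```

```bash
python3 -m jog '[[0,0,0,0,5.5,0,1],[0,0,0,0,5.5,0,1],[30,0,0,0,0,0,1],[38,0,-2,0,0,0,1],[38,0,-2,0,0,0,1],[38,0,-2,0,0,0,1],[38,0,-2,0,0,0,1],[38,0,-2,0,0,0,1]]'
python3 -m jog '[[38,0,-2,0,0,0,1],[38,0,-2,0,0,0,1],[38,0,-2,0,0,0,1],[38,0,-2,0,0,0,1],[25,0,-2,0,0,0,1],[0,0,0,0,0,0,1],[0,0,0,0,0,0,1]]'
python3 - <<'E'
from h import *
st([.473,-.1465,.040])
cv2.imwrite("pics/w10.png",camera("wrist"));
E
```

```text
time_s: 15.42
eef_pos: [0.4796, 0.0566, 0.1161]
eef_rot: [0.495, -0.497, 0.505, -0.503]
wrist_force: [1.0, -0.9, -0.5]
opening: 0.106
time_s: 16.0
eef_pos: [0.4673, -0.1196, 0.1163]
eef_rot: [0.495, -0.495, 0.506, -0.504]
wrist_force: [0.5, 1.5, -0.0]
opening: 0.104
t 16.00 pos [ 467.3 -119.6  116.3] open 0.104 F [ 0.5  1.5 -0. ] yawx -91.15 tilt 0.14 q6 1.09
tool delta mm [26.8 76.2  6.4]
```

View pics/w10.png

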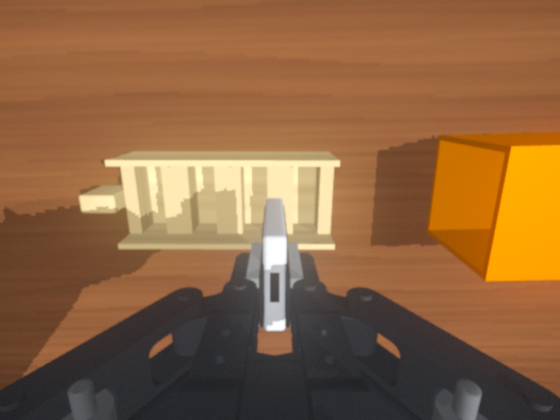

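```bash
python3 -m jog '[[14,0,3,0,0,0,1],[13,0,3,0,0,0,1],[0,10,0,0,0,0,1],[0,0,0,0,0,0,1],[0,0,0,0,0,0,1],[0,0,0,0,0,0,1]]' >/dev/null
python3 - <<'E'
from h import *
st([.473,-.1465,.040])
im=camera("wrist");cv2.imwrite("pics/w11.png",im);m=camera_model("wrist")
print(proj(m,[(.4732,-.1465,.004),(.4732,-.1565,.028),(.4732,-.1365,.028)]))
E
```

```text
t 16.55 pos [ 473.4 -145.2  106.9] open 0.104 F [-1.1  0.1 -1.8] yawx -90.93 tilt 0.08 q6 1.05
tool delta mm [ 1.4 66.9 -0.3]
[[274.94735371 201.42930663]
 [288.31294032 210.29684069]
 [261.72910334 210.73102314]]
```

View pics/w11.png

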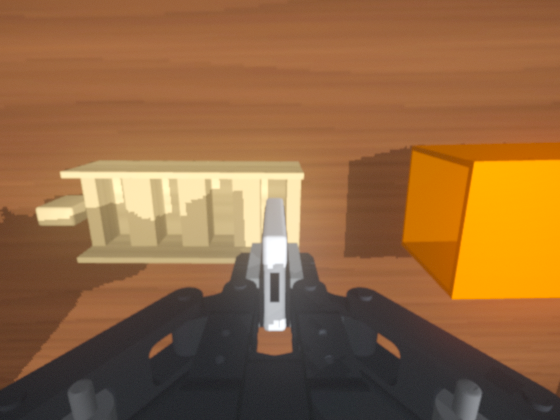

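```bash
python3 -m jog '[[1,20,0,0,0,0,1],[0,20,0,0,0,0,1],[0,12,0,0,0,0,1],[0,8,0,0,0,0,1],[0,4,0,0,0,0,1],[0,0,0,0,0,0,1],[0,0,0,0,0,0,1]]'
python3 - <<'E'
from h import *
st([.473,-.1465,.040])
im=camera("wrist");cv2.imwrite("pics/w12.png",im)
E
```

```text
time_s: 17.18
eef_pos: [0.4742, -0.147, 0.044]
eef_rot: [-0.496, 0.496, -0.504, 0.504]
wrist_force: [0.4, -0.2, -0.9]
opening: 0.102
t 17.18 pos [ 474.2 -147.    44. ] open 0.102 F [ 0.4 -0.2 -0.9] yawx -90.94 tilt 0.04 q6 1.05
tool delta mm [-0.5  4.  -1.2]
```

View pics/w12.png

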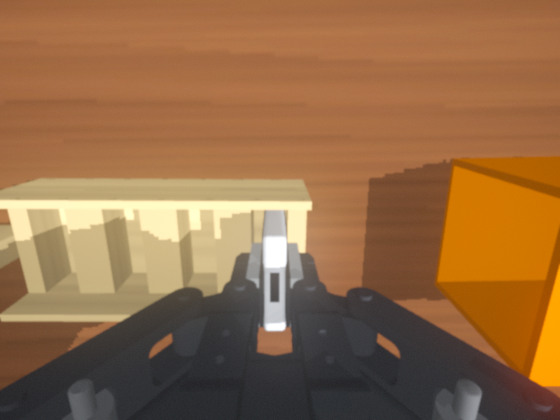

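No contact, so the drive is inside the slot. I'll lower it the rest, release to a small opening, and rise.

```bash
python3 -m jog '[[0,3,0,0,0,0,1],[0,2,0,0,0,0,1],[0,0,0,0,0,0,1],[0,0,0,0,0,0,1],[0,0,0,0,0,0,0.4],[0,0,0,0,0,0,0.4],[0,0,0,0,0,0,0.4]]'
python3 -m jog '[[0,-20,0,0,0,0,0.4],[0,-30,0,0,0,0,0.4],[0,-30,0,0,0,0,0.3],[0,-30,0,0,0,0,0.3],[0,0,0,0,0,0,0.3],[0,0,0,0,0,0,0.3]]'
python3 - <<'E'
from h import *
st([.4883,.3194,.12])
im=camera("wrist");cv2.imwrite("pics/w13.png",im)
E
```

```text
time_s: 17.82
eef_pos: [0.474, -0.147, 0.0387]
eef_rot: [-0.496, 0.496, -0.504, 0.504]
wrist_force: [0.4, 0.7, -0.3]
opening: 0.295
time_s: 18.32
eef_pos: [0.4752, -0.1477, 0.1506]
eef_rot: [-0.496, 0.495, -0.502, 0.506]
wrist_force: [-0.4, 0.6, -0.3]
opening: 0.351
t 18.32 pos [ 475.2 -147.7  150.6] open 0.351 F [-0.4  0.6 -0.3] yawx -90.95 tilt 0.28 q6 1.05
tool delta mm [-467.3   29.5    5.2]
```

View pics/w13.png

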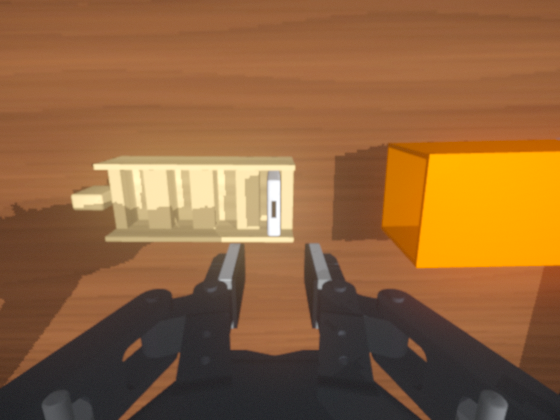

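```bash
python3 -m jog '[[-39,0,0.5,0,0,0,0.3],[-39,0,0.5,0,0,0,0.3],[-39,0,0.5,0,0,0,0.3],[-39,0,0.5,0,0,0,0.3],[-39,0,0.5,0,0,0,0.3],[-39,0,0.5,0,0,0,0.3],[-39,0,0.5,0,0,0,0.3],[-39,0,0.5,0,0,0,0.3]]' >/dev/null
python3 -m jog '[[-39,0,0.5,0,0,0,0.3],[-39,0,0.5,0,0,0,0.3],[-39,0,0,0,0,0,0.3],[-35,0,0,0,0,0,0.3],[0,0,0,0,-5.5,0,0.3],[0,0,0,0,-5.5,0,0.3],[0,0,0,0,0,0,0.3]]' >/dev/null
python3 -m jog '[[0,0,0,0,0,0,0.3]]' >/dev/null
python3 - <<'E'
from h import *
st([.488,.3196,.0375])
im=camera("wrist");cv2.imwrite("pics/w14.png",im)
E
```

```text
t 19.70 pos [485.4 316.6 146.6] open 0.351 F [-0.2 -0.3  0.4] yawx -80.10 tilt 0.18 q6 1.77
tool delta mm [ -2.5 109.1   3.4]
```

View pics/w14.png

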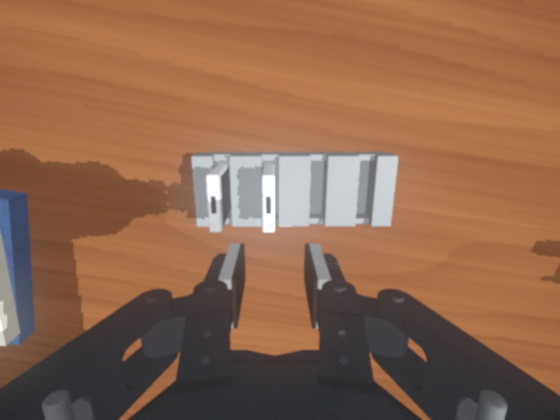

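```bash
python3 -m jog '[[-2.5,25,3,0,0,0,0.3],[0,35,0,0,0,0,0.3],[0,20,0,0,0,0,0.3],[0,12,0,0,0,0,0.3],[0,5,0,0,0,0,0.3],[0,0,0,0,0,0,0.3],[0,0,0,0,0,0,0.3]]' >/dev/null
python3 - <<'E'
from h import *
st([.488,.3196,.0375])
im=camera("wrist");cv2.imwrite("pics/w15.png",im)
E
```

```text
t 20.33 pos [489.9 320.   52.4] open 0.350 F [-0.3  1.1 -0.3] yawx -80.01 tilt 0.08 q6 1.77
tool delta mm [ 0.1 14.9 -1.9]
```

View pics/w15.png

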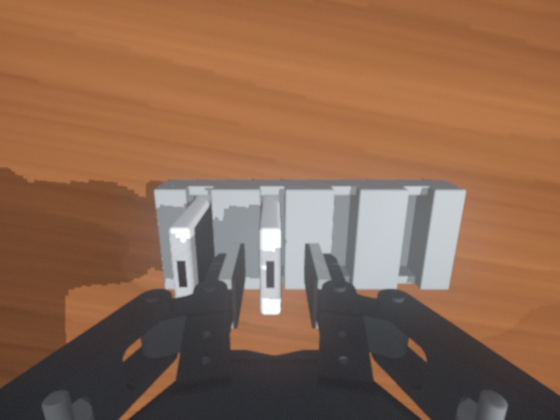

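```bash
python3 -m jog '[[-1,8,-1,0,0,0,0.3],[0,5,0,0,0,0,0.3],[0,2,0,0,0,0,0.3],[0,0,0,0,0,0,0.3],[0,0,0,0,0,0,1],[0,0,0,0,0,0,1],[0,0,0,0,0,0,1],[0,0,0,0,0,0,1]]'
python3 -m jog '[[0,-10,0,0,0,0,1],[0,-20,0,0,0,0,1],[0,-25,0,0,0,0,1],[0,-25,0,0,0,0,1],[0,0,0,0,5.5,0,1],[0,0,0,0,5.5,0,1],[0,0,0,0,0,0,1]]'
python3 - <<'E'
from h import *
st([.474,-.1065,.117])
cv2.imwrite("pics/w16.png",camera("wrist"));crop("t16c.png",camera("top"),265,240,110,70,7)
E
```

```text
time_s: 21.05
eef_pos: [0.488, 0.3208, 0.0366]
eef_rot: [0.542, -0.542, 0.454, -0.454]
wrist_force: [-0.3, -0.7, -1.1]
opening: 0.103
time_s: 21.63
eef_pos: [0.4884, 0.321, 0.118]
eef_rot: [-0.496, 0.494, -0.505, 0.505]
wrist_force: [-0.3, -1.5, -2.1]
opening: 0.106
t 21.63 pos [488.4 321.  118. ] open 0.106 F [-0.3 -1.5 -2.1] yawx -91.14 tilt 0.11 q6 1.97
tool delta mm [427.7   0.7  -5.8]
```

View pics/w16.png

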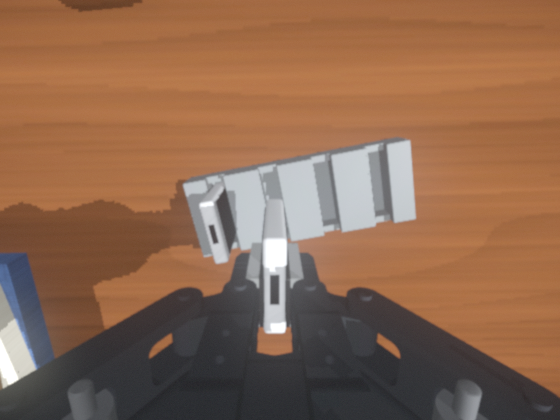

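View pics/t16c.png

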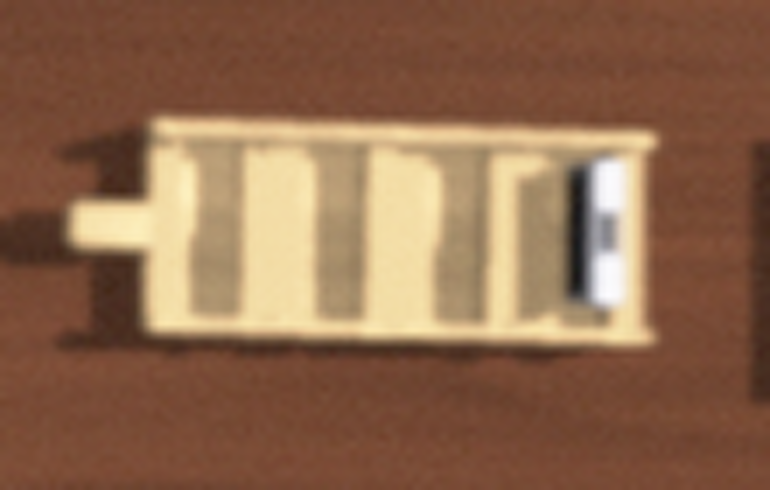

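```bash
python3 -m jog '[[30,0,0,0,0,0,1],[39,0,-1,0,0,0,1],[39,0,-1,0,0,0,1],[39,0,-1,0,0,0,1],[39,0,-1,0,0,0,1],[39,0,-1,0,0,0,1],[39,0,-1,0,0,0,1],[39,0,0,0,0,0,1]]' >/dev/null
python3 -m jog '[[39,0,0,0,0,0,1],[39,0,0,0,0,0,1],[38,0,0,0,0,0,1],[10,0,0,0,0,0,1],[0,0,0,0,0,0,1],[0,0,0,0,0,0,1],[0,0,0,0,0,0,1]]' >/dev/null
python3 - <<'E'
from h import *
st([.474,-.1065,.038])
cv2.imwrite("pics/w17.png",camera("wrist"))
E
```

```text
t 22.98 pos [ 474.4 -106.9  116.1] open 0.103 F [-0.1 -0.  -1. ] yawx -90.86 tilt 0.07 q6 1.12
tool delta mm [-0.3 78.1 -0.3]
```

View pics/w17.png

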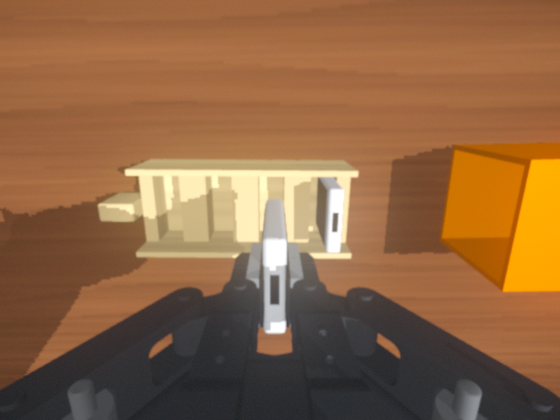

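```bash
python3 -m jog '[[0,25,0,0,0,0,1],[0,20,0,0,0,0,1],[0,14,0,0,0,0,1],[0,8,0,0,0,0,1],[0,5,0,0,0,0,1],[0,0,0,0,0,0,1],[0,0,0,0,0,0,1]]'
python3 -m jog '[[0,2,0,0,0,0,1],[0,2,0,0,0,0,1],[0,0,0,0,0,0,1],[0,0,0,0,0,0,1]]'
python3 - <<'E'
from h import *
st([.474,-.1065,.038])
cv2.imwrite("pics/w18.png",camera("wrist"))
E
```

```text
time_s: 23.62
eef_pos: [0.4752, -0.1077, 0.0449]
eef_rot: [-0.496, 0.496, -0.504, 0.504]
wrist_force: [-0.5, -0.6, -1.3]
opening: 0.105
time_s: 23.95
eef_pos: [0.4749, -0.1082, 0.0407]
eef_rot: [-0.496, 0.496, -0.504, 0.504]
wrist_force: [0.0, -0.3, -0.9]
opening: 0.106
t 23.95 pos [ 474.9 -108.2   40.7] open 0.106 F [ 0.  -0.3 -0.9] yawx -90.96 tilt 0.03 q6 1.12
tool delta mm [-1.7  2.7 -0.9]
```

View pics/w18.png

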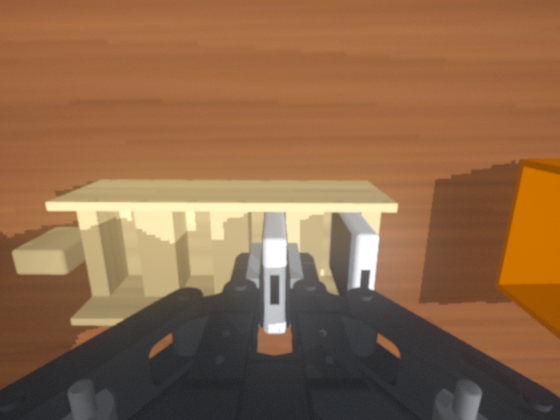

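```bash
python3 -m jog '[[0,2,0,0,0,0,1],[0,0.5,0,0,0,0,1],[0,0,0,0,0,0,1],[0,0,0,0,0,0,0.6],[0,0,0,0,0,0,0.6],[0,0,0,0,0,0,0.6]]'
python3 -m jog '[[0,-15,0,0,0,0,0.6],[0,-30,0,0,0,0,0.6],[0,-30,0,0,0,0,0.3],[0,-30,0,0,0,0,0.3],[0,0,0,0,0,0,0.3],[0,0,0,0,0,0,0.3]]'
python3 - <<'E'
from h import *
st([.481,.361,.14])
im=camera("wrist");cv2.imwrite("pics/w19.png",im)
E
```

```text
time_s: 24.5
eef_pos: [0.4749, -0.1081, 0.0381]
eef_rot: [-0.496, 0.496, -0.504, 0.504]
wrist_force: [0.0, -0.7, -0.7]
opening: 0.203
time_s: 25.0
eef_pos: [0.4763, -0.1088, 0.1451]
eef_rot: [-0.496, 0.495, -0.502, 0.506]
wrist_force: [-0.4, 0.4, -1.3]
opening: 0.351
t 25.00 pos [ 476.3 -108.8  145.1] open 0.351 F [-0.4  0.4 -1.3] yawx -90.95 tilt 0.29 q6 1.12
tool delta mm [-469.8    4.1   -3.1]
```

View pics/w19.png

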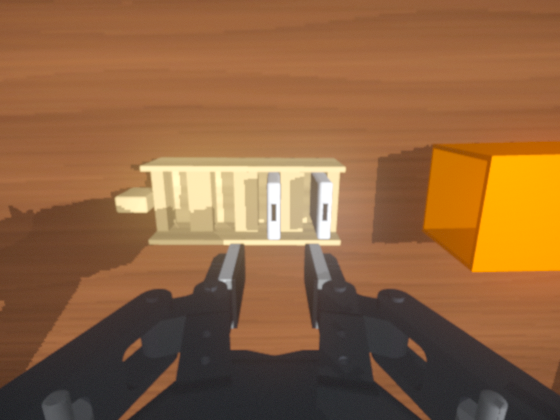

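Two drives are in. Next is the last one, drive A.

```bash
python3 -m jog '[[-39,0,0,0,0,0,0.3],[-39,0,0,0,0,0,0.3],[-39,0,0,0,0,0,0.3],[-39,0,0,0,0,0,0.3],[-39,0,0,0,0,0,0.3],[-39,0,0,0,0,0,0.3],[-39,0,0,0,0,0,0.3],[-39,0,0,0,0,0,0.3]]' >/dev/null
python3 -m jog '[[-39,0,0,0,0,0,0.3],[-39,0,0,0,0,0,0.3],[-39,0,0,0,0,0,0.3],[-39,0,0,0,0,0,0.3],[0,0,0,0,-5.5,0,0.3],[0,0,0,0,-5.5,0,0.3],[0,0,0,0,0,0,0.3],[0,0,0,0,0,0,0.3]]' >/dev/null
python3 - <<'E'
from h import *
st([.481,.3605,.0375])
im=camera("wrist");cv2.imwrite("pics/w20.png",im)
E
```

```text
t 26.38 pos [481.4 359.5 141. ] open 0.346 F [ 0.2 -0.5 -0.6] yawx -80.10 tilt 0.19 q6 1.84
tool delta mm [-1.200e+00  1.035e+02  1.000e-01]
```

View pics/w20.png

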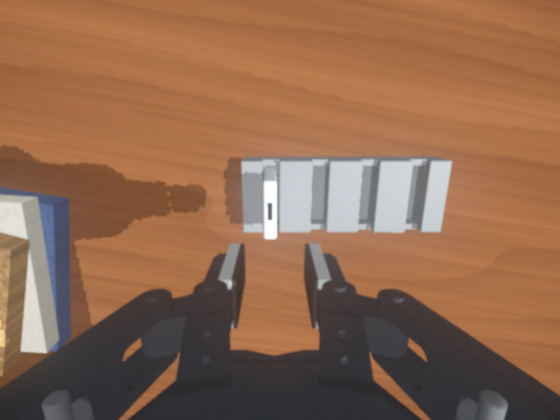

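```bash
python3 -m jog '[[-2.5,25,0,0,0,0,0.3],[0,30,0,0,0,0,0.3],[0,20,0,0,0,0,0.3],[0,12,0,0,0,0,0.3],[0,5,0,0,0,0,0.3],[0,0,0,0,0,0,0.3],[0,0,0,0,0,0,0.3]]' >/dev/null
python3 - <<'E'
from h import *
st([.481,.3605,.0375])
im=camera("wrist");cv2.imwrite("pics/w21.png",im)
E
```

```text
t 27.02 pos [482.8 362.4  51.8] open 0.346 F [0.5 0.5 0.7] yawx -80.01 tilt 0.07 q6 1.84
tool delta mm [ 1.6 14.3 -2.1]
```

View pics/w21.png

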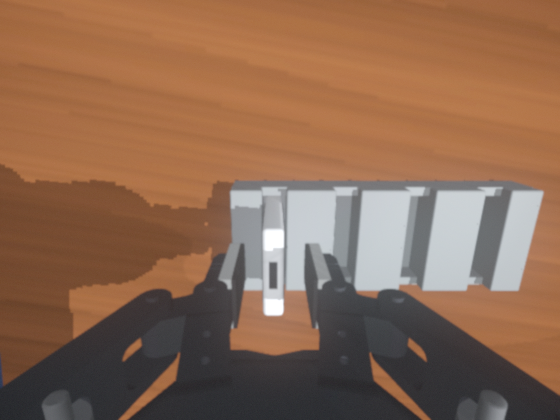

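```bash
python3 -m jog '[[0,8,-1,0,0,0,0.3],[0,5,0,0,0,0,0.3],[0,2,0,0,0,0,0.3],[0,0,0,0,0,0,0.3],[0,0,0,0,0,0,1],[0,0,0,0,0,0,1],[0,0,0,0,0,0,1],[0,0,0,0,0,0,1]]'
python3 -m jog '[[0,-10,0,0,0,0,1],[0,-20,0,0,0,0,1],[0,-25,0,0,0,0,1],[0,-25,0,0,0,0,1],[0,0,0,0,5.5,0,1],[0,0,0,0,5.5,0,1],[0,0,0,0,0,0,1]]'
python3 - <<'E'
from h import *
st([.4745,-.0665,.117])
cv2.imwrite("pics/w22.png",camera("wrist"));crop("t22c.png",camera("top"),265,240,110,70,7)
E
```

```text
time_s: 27.73
eef_pos: [0.4813, 0.3623, 0.0361]
eef_rot: [0.542, -0.542, 0.454, -0.454]
wrist_force: [-0.5, -0.5, -0.0]
opening: 0.104
time_s: 28.32
eef_pos: [0.4815, 0.3624, 0.1175]
eef_rot: [-0.496, 0.494, -0.505, 0.505]
wrist_force: [0.5, 0.2, 0.2]
opening: 0.106
t 28.32 pos [481.5 362.4 117.5] open 0.106 F [0.5 0.2 0.2] yawx -91.14 tilt 0.11 q6 2.04
tool delta mm [4.29e+02 1.00e-01 1.50e+00]
```

View pics/w22.png

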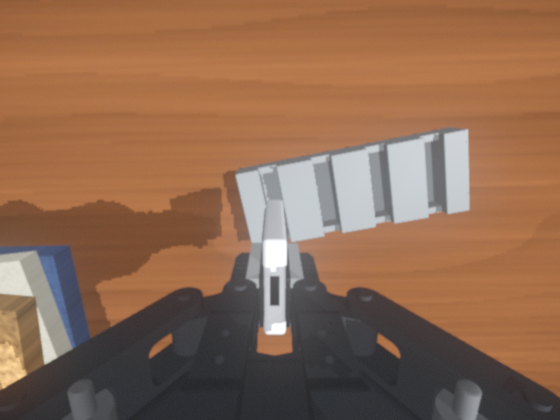

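View pics/t22c.png

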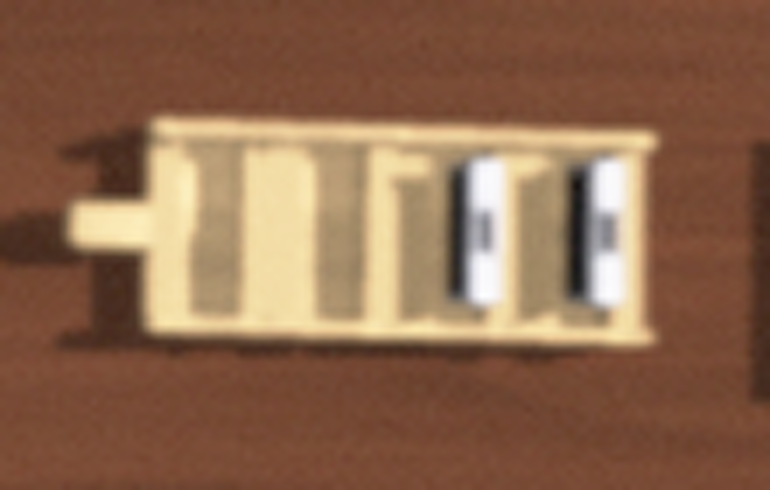

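Tray is unmoved. I'll carry the third drive to the +20 slot.

```bash
python3 -m jog '[[30,0,0,0,0,0,1],[39,0,0,0,0,0,1],[39,0,0,0,0,0,1],[39,0,0,0,0,0,1],[39,0,0,0,0,0,1],[39,0,0,0,0,0,1],[39,0,0,0,0,0,1],[39,0,0,0,0,0,1]]' >/dev/null
python3 -m jog '[[39,0,0,0,0,0,1],[39,0,0,0,0,0,1],[38,0,0,0,0,0,1],[10,0,0,0,0,0,1],[0,0,0,0,0,0,1],[0,0,0,0,0,0,1],[0,0,0,0,0,0,1]]' >/dev/null
python3 - <<'E'
from h import *
st([.4745,-.0665,.038])
cv2.imwrite("pics/w23.png",camera("wrist"))
E
```

```text
t 29.67 pos [473.7 -65.7 115.7] open 0.111 F [-0.2  0.2 -2.6] yawx -90.87 tilt 0.06 q6 1.20
tool delta mm [ 0.8 77.7  0.9]
```

View pics/w23.png

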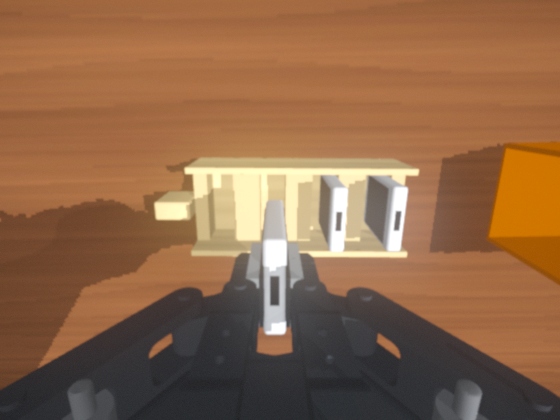

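```bash
python3 -m jog '[[0,25,0,0,0,0,1],[0,20,0,0,0,0,1],[0,14,0,0,0,0,1],[0,8,0,0,0,0,1],[0,5,0,0,0,0,1],[0,0,0,0,0,0,1],[0,0,0,0,0,0,1]]'
python3 -m jog '[[0,2,0,0,0,0,1],[0,2,0,0,0,0,1],[0,0,0,0,0,0,1],[0,0,0,0,0,0,1]]'
python3 - <<'E'
from h import *
st([.4745,-.0665,.038])
cv2.imwrite("pics/w24.png",camera("wrist"))
E
```

```text
time_s: 30.3
eef_pos: [0.4743, -0.0664, 0.0443]
eef_rot: [-0.496, 0.496, -0.504, 0.504]
wrist_force: [0.2, -0.6, -0.8]
opening: 0.108
time_s: 30.63
eef_pos: [0.4741, -0.0669, 0.0402]
eef_rot: [-0.496, 0.496, -0.504, 0.504]
wrist_force: [0.2, -0.8, -1.7]
opening: 0.103
t 30.63 pos [474.1 -66.9  40.2] open 0.103 F [ 0.2 -0.8 -1.7] yawx -90.96 tilt 0.03 q6 1.20
tool delta mm [-0.4  2.2  0.4]
```

View pics/w24.png

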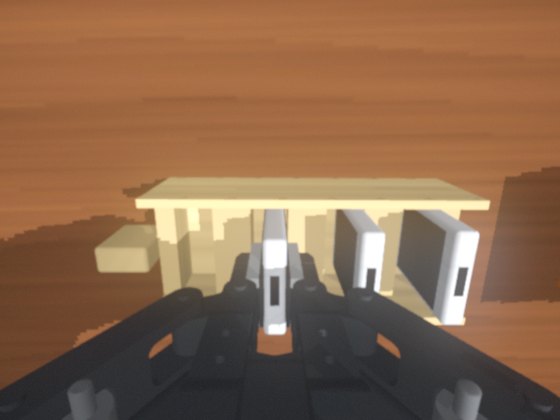

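```bash
python3 -m jog '[[0,2,0,0,0,0,1],[0,0.5,0,0,0,0,1],[0,0,0,0,0,0,1],[0,0,0,0,0,0,0.6],[0,0,0,0,0,0,0.6],[0,0,0,0,0,0,0.6]]'
python3 -m jog '[[0,-15,0,0,0,0,0.6],[0,-30,0,0,0,0,0.6],[0,-30,0,0,0,0,0.3],[0,-30,0,0,-7,0,-1],[0,-20,0,0,-7,0,-1],[0,0,0,0,-7,0,-1],[0,0,0,0,-7,0,-1],[0,0,0,0,-7,0,-1]]' 
python3 -m jog '[[0,0,0,0,-7,0,-1],[0,0,0,0,-7,0,-1],[0,0,0,0,-7,0,-1],[0,0,0,0,-7,0,-1],[0,0,0,0,-7,0,-1],[0,0,0,0,-7,0,-1],[0,0,0,0,-7,0,-1],[0,0,0,0,-6,0,-1]]'
python3 - <<'E'
from h import *
st()
im=camera("wrist");cv2.imwrite("pics/w25.png",im)
E
```

```text
time_s: 31.18
eef_pos: [0.4741, -0.0669, 0.0376]
eef_rot: [-0.496, 0.496, -0.504, 0.504]
wrist_force: [0.1, -0.0, 0.1]
opening: 0.2
time_s: 31.85
eef_pos: [0.4744, -0.0669, 0.1633]
eef_rot: [0.626, -0.625, 0.329, -0.33]
wrist_force: [-0.4, -0.5, -0.1]
opening: 1.002
time_s: 32.52
eef_pos: [0.474, -0.0668, 0.1625]
eef_rot: [-0.707, 0.707, -0.004, 0.004]
wrist_force: [0.0, 0.1, 0.8]
opening: 0.996
t 32.52 pos [474.  -66.8 162.5] open 0.996 F [0.  0.1 0.8] yawx -0.61 tilt 0.01 q6 -0.38
```

View pics/w25.png

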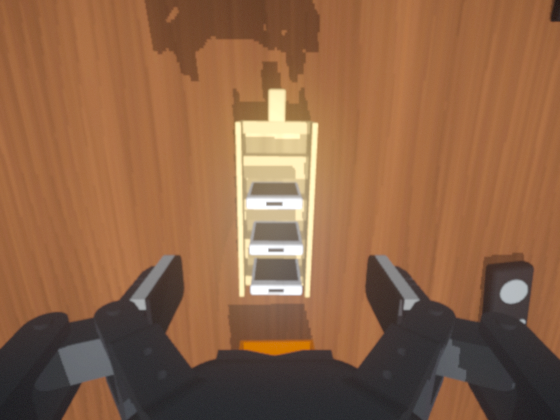

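```bash
python3 -m jog '[[0,30,20,0,0,0,-1],[0,35,0,0,0,0,-1],[0,30,0,0,0,0,-1],[0,25,0,0,0,0,-1],[0,15,0,0,0,0,-1],[0,8,0,0,0,0,-1],[0,0,0,0,0,0,-1],[0,0,0,0,0,0,-1]]'
python3 - <<'E'
from h import *
st([.475,-.0465,.0175])
im=camera("wrist");cv2.imwrite("pics/w26.png",im)
E
```

```text
time_s: 33.23
eef_pos: [0.4746, -0.0469, 0.0198]
eef_rot: [-0.707, 0.707, -0.006, 0.006]
wrist_force: [0.3, -1.3, 0.5]
opening: 0.997
t 33.23 pos [474.6 -46.9  19.8] open 0.997 F [ 0.3 -1.3  0.5] yawx -1.01 tilt 0.01 q6 -0.33
tool delta mm [0.4 2.3 0.4]
```

View pics/w26.png

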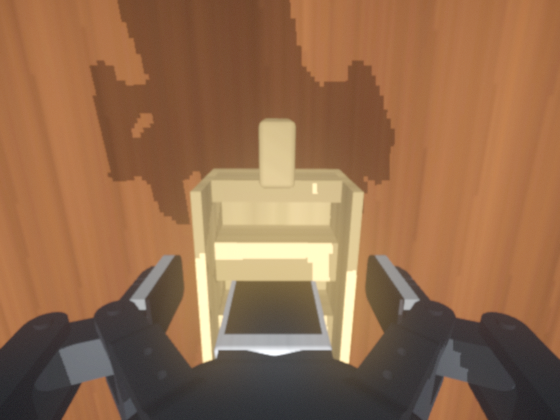

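```bash
python3 -m jog '[[0,1,0,0,0,0,0.5],[0,0,0,0,0,0,1],[0,0,0,0,0,0,1],[0,0,0,0,0,0,1],[0,0,0,0,0,0,1],[0,-4,0,0,-1,0,1],[0,-4,0,0,0,0,1],[0,0,0,0,0,0,1]]'
python3 - <<'E'
from h import *
st([.4745,-.0465,.0175])
im=camera("side");crop("s27.png",im,310,130,120,120,6)
E
```

```text
time_s: 33.95
eef_pos: [0.4742, -0.0467, 0.027]
eef_rot: [0.707, -0.707, -0.0, 0.0]
wrist_force: [0.3, -0.5, -6.1]
opening: 0.754
t 33.95 pos [474.2 -46.7  27. ] open 0.754 F [ 0.3 -0.5 -6.1] yawx 0.05 tilt 0.01 q6 -0.35
tool delta mm [0.3 9.5 0.2]
```

View pics/s27.png

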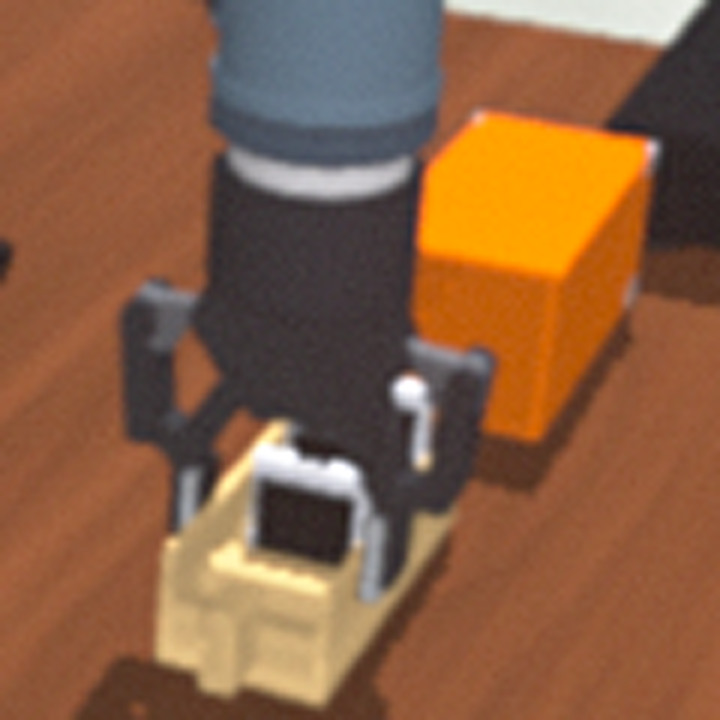

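```bash
python3 -m jog '[[0,0,-10,0,0,0,1],[0,0,-18,0,0,0,1],[0,0,-20,0,0,0,1],[0,0,-18,0,0,0,1],[0,0,-10,0,0,0,1],[0,0,0,0,0,0,1],[0,0,0,0,0,0,1]]'
python3 - <<'E'
from h import *
st([.4745,-.1265,.026])
im=camera("side");crop("s28.png",im,330,130,120,100,6);cv2.imwrite("pics/t28.png",camera("top"))
m=camera_model("side");print((proj(m,[(.4415,-.2025,z) for z in (.008,.056)]+[(.4415,-.0425,z) for z in (.008,.056)])-[330,130])*6)
crop("t28c.png",cv2.imread("pics/t28.png"),310,230,180,80,4.4)
E
```

```text
time_s: 34.58
eef_pos: [0.474, -0.1231, 0.0261]
eef_rot: [0.707, -0.707, 0.001, -0.0]
wrist_force: [0.3, -0.1, -8.0]
opening: 0.759
t 34.58 pos [ 474.  -123.1   26.1] open 0.759 F [ 0.3 -0.1 -8. ] yawx -0.05 tilt 0.06 q6 -0.50
tool delta mm [ 0.5  0.1 -3.4]
[[358.83439316 467.6118904 ]
 [371.444756   367.68417746]
 [233.0589599  648.52014827]
 [244.15960089 540.36006099]]
```

View pics/s28.png

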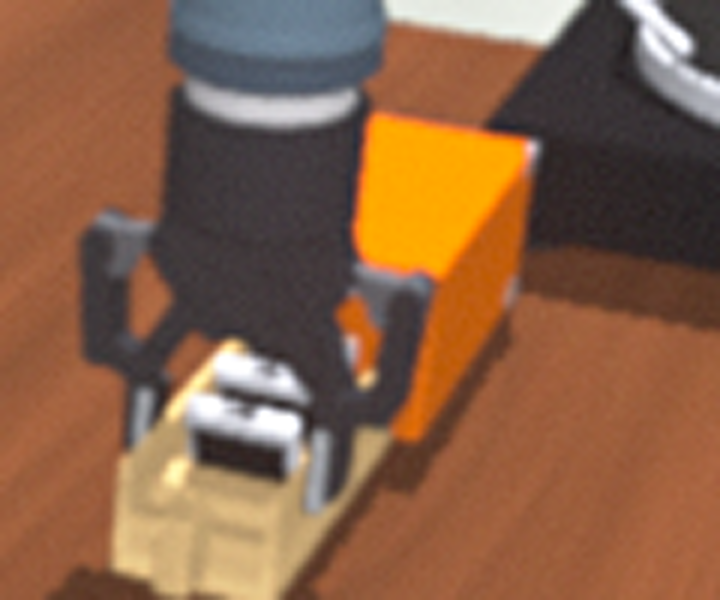

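View pics/t28c.png

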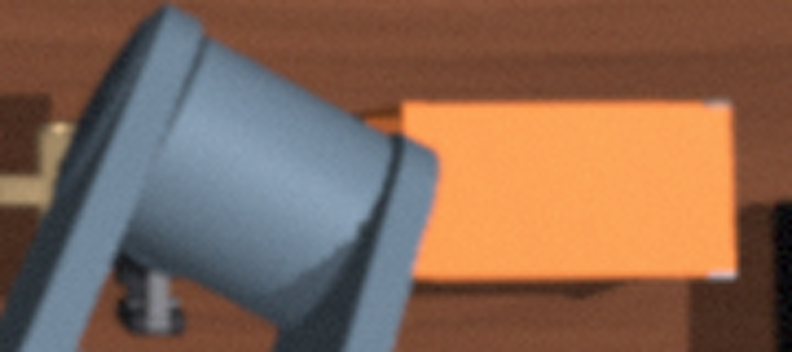

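```bash
python3 -m jog '[[0,2,-8,0,0,0,1],[0,0,-10,0,0,0,1],[0,0,-10,0,0,0,1],[0,0,-5,0,0,0,1],[0,0,0,0,0,0,1]]'
python3 - <<'E'
from h import *
st([.4745,-.24,.024])
im=camera("side");crop("s29.png",im,330,130,120,100,6)
E
```

```text
time_s: 35.1
eef_pos: [0.4749, -0.1576, 0.0247]
eef_rot: [-0.707, 0.707, 0.0, 0.001]
wrist_force: [-0.3, -0.3, -6.1]
opening: 0.758
t 35.10 pos [ 474.9 -157.6   24.7] open 0.758 F [-0.3 -0.3 -6.1] yawx -0.04 tilt 0.08 q6 -0.56
tool delta mm [ -0.3   0.8 -82.4]
```

View pics/s29.png

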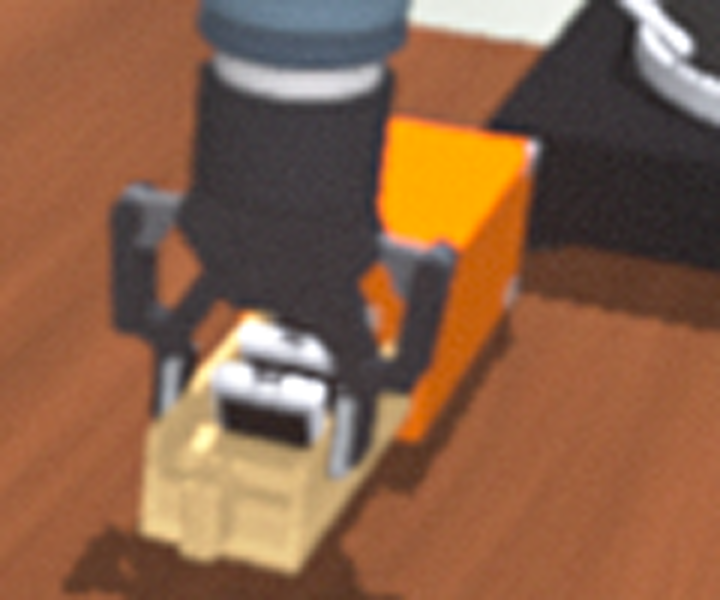

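```bash
python3 -m jog '[[0,0,-8,0,0,0,1],[0,0,-10,0,0,0,1],[0,0,-10,0,0,0,1],[0,0,-8,0,0,0,1],[0,0,0,0,0,0,1]]'
python3 -m jog '[[0,0,-8,0,0,0,1],[0,0,-10,0,0,0,1],[0,0,-10,0,0,0,1],[0,0,-5,0,0,0,1],[0,0,0,0,0,0,1],[0,0,0,0,0,0,1]]'
python3 - <<'E'
from h import *
st([.4745,-.24,.024])
im=camera("side");crop("s30.png",im,330,130,120,100,6);cv2.imwrite("pics/w30.png",camera("wrist"))
E
```

```text
time_s: 35.57
eef_pos: [0.4749, -0.1942, 0.0248]
eef_rot: [-0.707, 0.708, 0.0, 0.001]
wrist_force: [-0.4, -0.7, -7.0]
opening: 0.761
time_s: 36.07
eef_pos: [0.4743, -0.2251, 0.0244]
eef_rot: [0.707, -0.707, 0.0, 0.0]
wrist_force: [0.2, 0.0, -6.6]
opening: 0.757
t 36.07 pos [ 474.3 -225.1   24.4] open 0.757 F [ 0.2  0.  -6.6] yawx -0.00 tilt 0.02 q6 -0.67
tool delta mm [  0.2   0.4 -14.9]
```

View pics/s30.png

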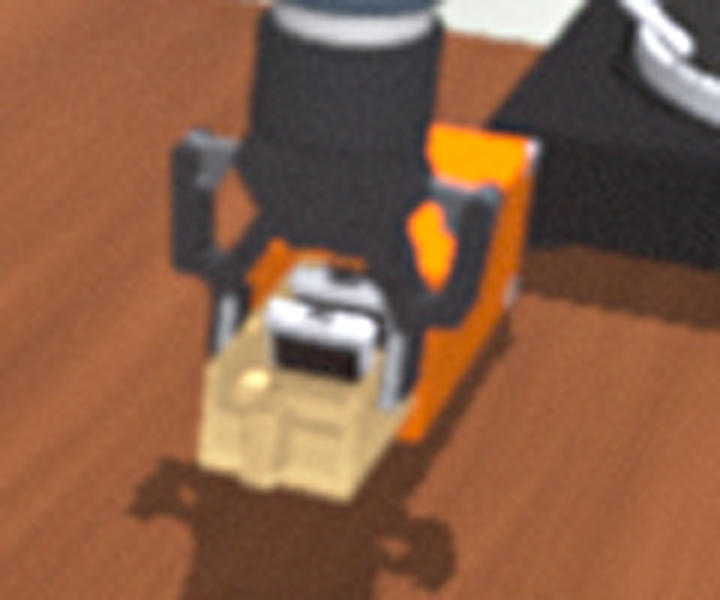

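View pics/w30.png

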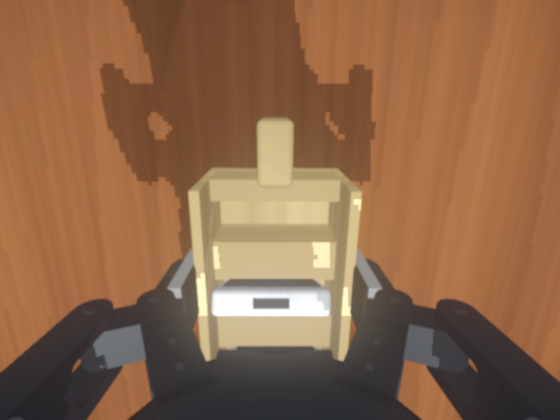

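```bash
python3 -m jog '[[0,0,-5,0,0,0,1],[0,0,-3,0,0,0,1],[0,2,0,0,0,0,1],[0,1,0,0,0,0,1],[0,0.5,0,0,0,0,1],[0,0,0,0,0,0,1],[0,0,0,0,0,0,1]]'
```

```text
time_s: 36.75
eef_pos: [0.4751, -0.2336, 0.0229]
eef_rot: [-0.707, 0.708, 0.001, -0.0]
wrist_force: [-6.2, 2.4, 11.1]
opening: 0.759
```

```bash
python3 -m jog '[[0,-0.5,0,0,0,0,0.5],[0,0,0,0,0,0,0],[0,0,0,0,0,0,-1],[0,0,0,0,0,0,-1],[0,0,0,0,0,0,-1]]'
python3 - <<'E'
from h import *
st([.4745,-.24,.024])
im=camera("side");crop("s31.png",im,330,130,120,100,6);cv2.imwrite("pics/w31.png",camera("wrist"))
E
```

```text
time_s: 37.17
eef_pos: [0.475, -0.2332, 0.0218]
eef_rot: [-0.707, 0.707, 0.001, 0.0]
wrist_force: [-0.6, -0.2, -0.2]
opening: 1.0
t 37.17 pos [ 475.  -233.2   21.8] open 1.000 F [-0.6 -0.2 -0.2] yawx 0.05 tilt 0.08 q6 -0.68
tool delta mm [-0.6 -2.2 -6.8]
```

View pics/s31.png

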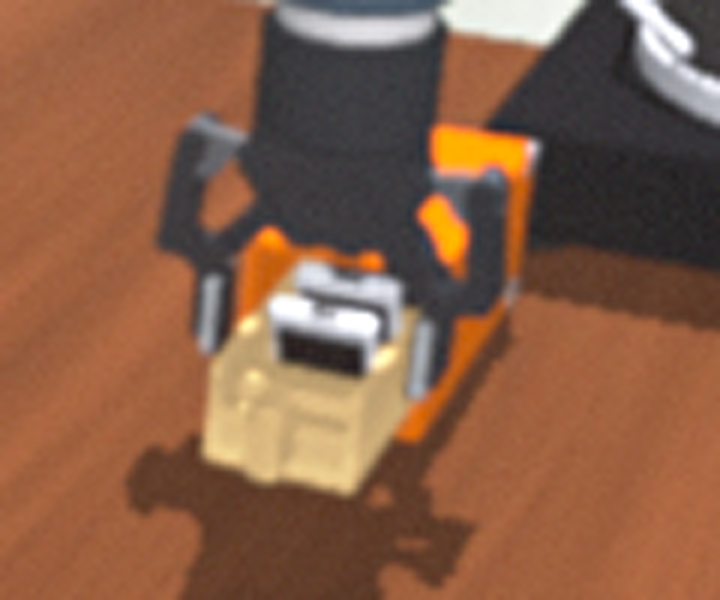

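View pics/w31.png

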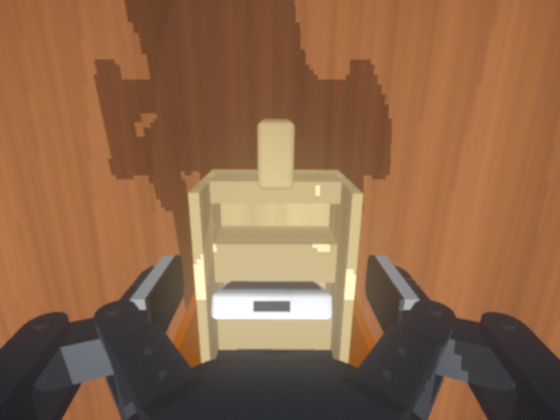

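```bash
python3 -m jog '[[0,-20,0,0,0,0,-1],[0,-30,0,0,0,0,-1],[0,-20,0,0,0,0,-1],[0,0,28,0,0,0,0],[0,0,30,0,0,0,0.2],[0,0,0,0,0,0,0.2],[0,0,0,0,0,0,0.2]]'
python3 - <<'E'
from h import *
st([.4745,-.176,.022])
im=camera("side");crop("s32.png",im,330,130,120,100,6);cv2.imwrite("pics/w32.png",camera("wrist"))
E
```

```text
time_s: 37.85
eef_pos: [0.4743, -0.1736, 0.0914]
eef_rot: [0.707, -0.707, -0.001, 0.001]
wrist_force: [0.1, -0.1, 0.3]
opening: 0.454
t 37.85 pos [ 474.3 -173.6   91.4] open 0.454 F [ 0.1 -0.1  0.3] yawx 0.19 tilt 0.01 q6 -0.59
tool delta mm [ 0.2 69.4 -2.4]
```

View pics/w32.png

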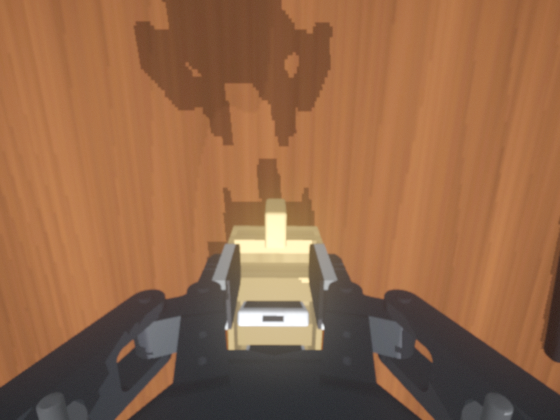

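View pics/s32.png

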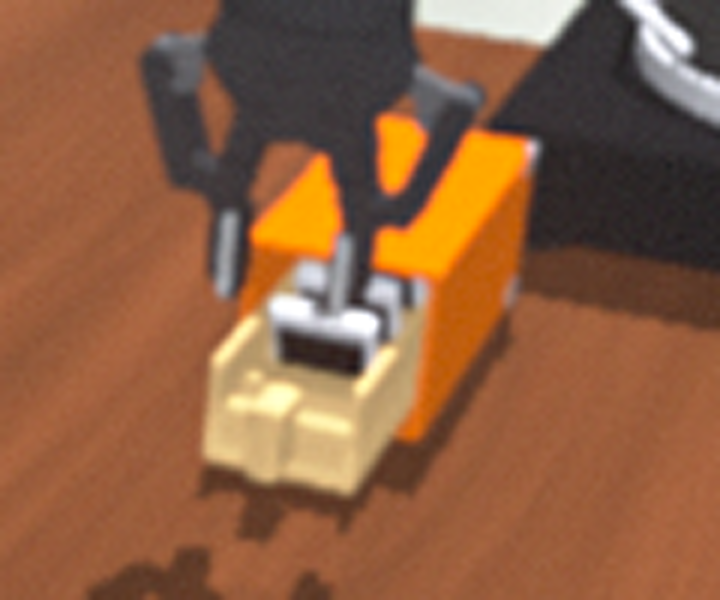

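Run:
```python
from h import *
m=camera_model("wrist")
print(onz(m,[(267,201),(286,201)],.047), onz(m,[(230,228),(320,228)],.051))
```

```text
[[ 0.46983116 -0.15844732  0.047     ]
 [ 0.48178516 -0.15844892  0.047     ]] [[ 0.44642269 -0.17505816  0.051     ]
 [ 0.50331657 -0.17507115  0.051     ]]
```

```bash
python3 -m jog '[[0,20,5,0,0,0,0.2],[0,15,0,0,0,0,0.2],[0,0,0,0,0,0,0.2],[0,0,0,0,0,0,0.2]]'
python3 - <<'E'
from h import *
st([.4745,-.17,.022])
cv2.imwrite("pics/w33.png",camera("wrist"))
E
```

```text
time_s: 38.28
eef_pos: [0.4738, -0.1702, 0.0557]
eef_rot: [0.707, -0.707, 0.001, 0.001]
wrist_force: [0.1, 0.4, 0.5]
opening: 0.401
t 38.28 pos [ 473.8 -170.2   55.7] open 0.401 F [0.1 0.4 0.5] yawx -0.01 tilt 0.12 q6 -0.58
tool delta mm [ 0.8 33.7  0.2]
```

View pics/w33.png

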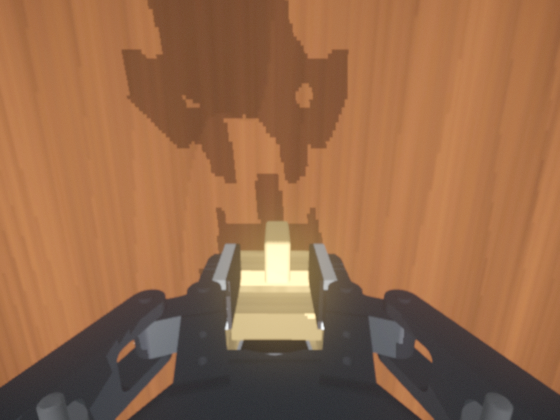

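Run:
```python
from h import *
m=camera_model("wrist")
for y in (-.1935,-.185): print(proj(m,[(.474,y,z) for z in (.003,.031,.051)]).round(0).tolist(), proj(m,[(.474,y+.026,.047),(.474,y+.026,.013)]).round(0).tolist())
o=get_obs()["eef_pos"]
print(proj(m,[o+[dx,dy,dz] for dx in(.017,) for dy in(-.011,.011) for dz in (0,.005)]).round(0).tolist())
crop("w33c.png",cv2.imread("pics/w33.png"),200,210,150,150,5)
```

```text
[[274.0, 252.0], [274.0, 273.0], [274.0, 291.0]] [[274.0, 244.0], [274.0, 222.0]]
[[274.0, 241.0], [274.0, 260.0], [274.0, 277.0]] [[274.0, 229.0], [274.0, 209.0]]
[[308.0, 277.0], [309.0, 282.0], [309.0, 238.0], [310.0, 242.0]]
```

View pics/w33c.png

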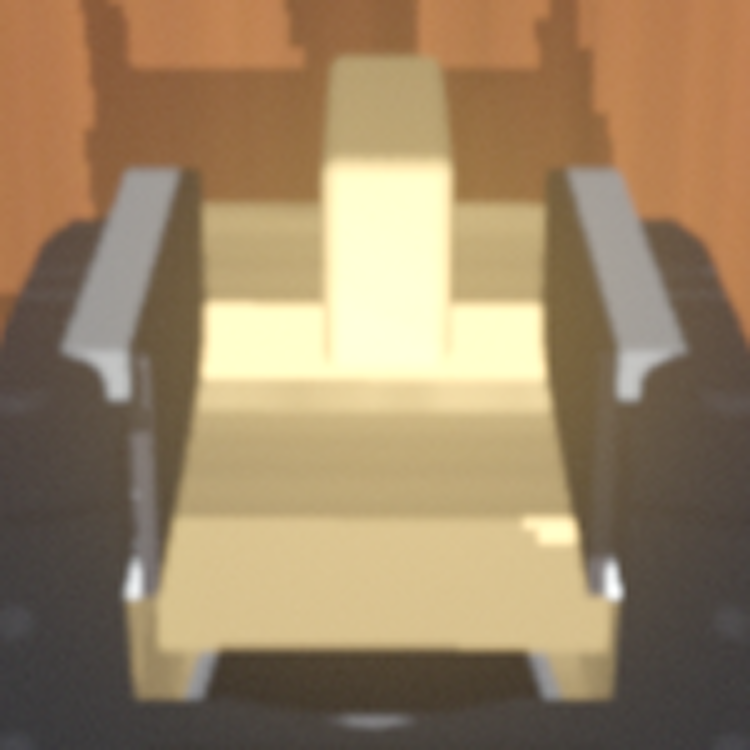

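```bash
python3 -m jog '[[0,12,-4,0,0,0,0.2],[0,12,0,0,0,0,0.2],[0,8,0,0,0,0,0.2],[0,0,0,0,0,0,0.2],[0,0,0,0,0,0,1],[0,0,0,0,0,0,1],[0,0,0,0,0,0,1],[0,0,0,0,0,0,1]]'
```

```text
time_s: 39.0
eef_pos: [0.4747, -0.174, 0.0249]
eef_rot: [-0.707, 0.707, 0.001, -0.0]
wrist_force: [0.7, -0.6, -0.4]
opening: 0.149
```

```bash
python3 -m jog '[[0,0,-6,0,0,0,1],[0,0,-8,0,0,0,1],[0,0,-8,0,0,0,1],[0,0,-6,0,0,0,1],[0,0,0,0,0,0,1]]'
python3 -m jog '[[0,0,-8,0,0,0,1],[0,0,-8,0,0,0,1],[0,0,-8,0,0,0,1],[0,0,-6,0,0,0,1],[0,0,0,0,0,0,1],[0,0,0,0,0,0,1]]'
python3 - <<'E'
from h import *
st([.4745,-.2405,.022])
cv2.imwrite("pics/w34.png",camera("wrist"));crop("s34.png",camera("side"),330,130,120,100,6)
E
```

```text
time_s: 39.42
eef_pos: [0.4747, -0.2024, 0.0249]
eef_rot: [-0.707, 0.707, 0.0, 0.0]
wrist_force: [-1.1, -0.5, 1.8]
opening: 0.151
time_s: 39.92
eef_pos: [0.4747, -0.2322, 0.0249]
eef_rot: [-0.707, 0.707, 0.0, -0.0]
wrist_force: [0.2, 0.3, 2.1]
opening: 0.15
t 39.92 pos [ 474.7 -232.2   24.9] open 0.150 F [0.2 0.3 2.1] yawx 0.04 tilt 0.07 q6 -0.68
tool delta mm [-0.2  2.9 -8.3]
```

View pics/w34.png

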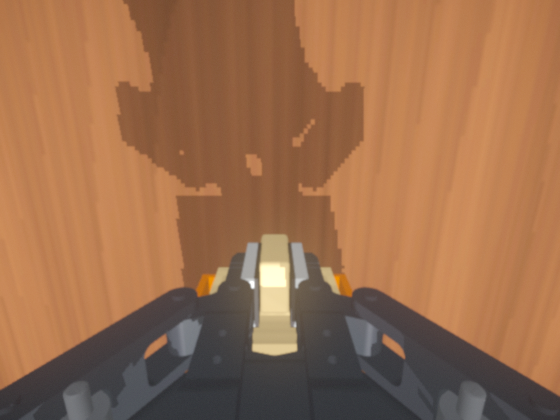

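View pics/s34.png

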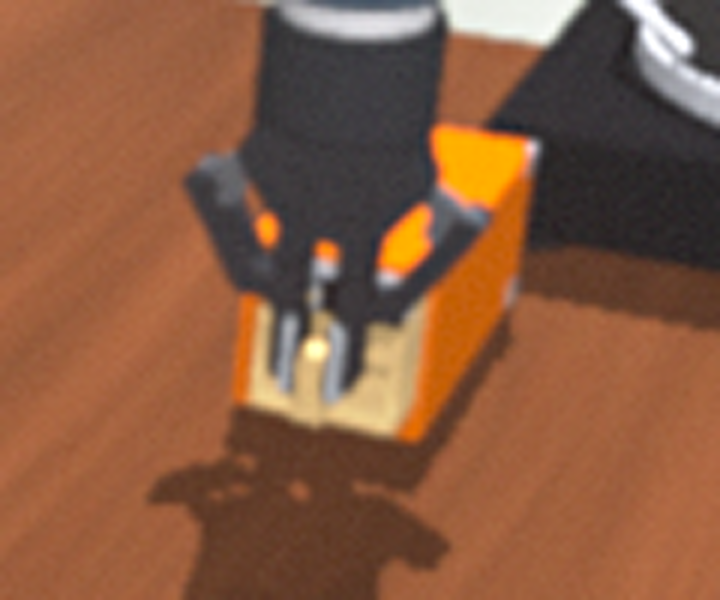

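```bash
python3 -m jog '[[0,0,-3,0,0,0,1],[0,0,-2,0,0,0,1],[0,0,0,0,0,0,1]]';python3 -m jog '[[0,0,-2,0,0,0,1],[0,0,0,0,0,0,1]]';python3 -m jog '[[0,0,-1,0,0,0,1],[0,0,0,0,0,0,1]]'
```

```text
time_s: 40.27
eef_pos: [0.4746, -0.2351, 0.0249]
eef_rot: [0.708, -0.706, -0.0, 0.0]
wrist_force: [-0.2, 9.3, 9.5]
opening: 0.151
time_s: 40.43
eef_pos: [0.4746, -0.2369, 0.0249]
eef_rot: [0.708, -0.706, -0.0, 0.0]
wrist_force: [0.6, 9.7, 10.6]
opening: 0.15
time_s: 40.6
eef_pos: [0.4746, -0.2376, 0.0249]
eef_rot: [0.708, -0.706, -0.0, 0.0]
wrist_force: [0.2, 9.7, 10.2]
opening: 0.155
```

Run:
```python
from h import *
o=get_obs();print(o["torque"])
crop("w35.png",camera("wrist"),190,210,180,150,4.4);crop("s35.png",camera("side"),350,140,80,70,9)
cv2.imwrite("pics/t35.png",camera("top"));crop("t35c.png",cv2.imread("pics/t35.png"),310,230,180,80,4.4)
```

```text
[1.48392351 0.04811397 0.0922747 ]
```

View pics/w35.png

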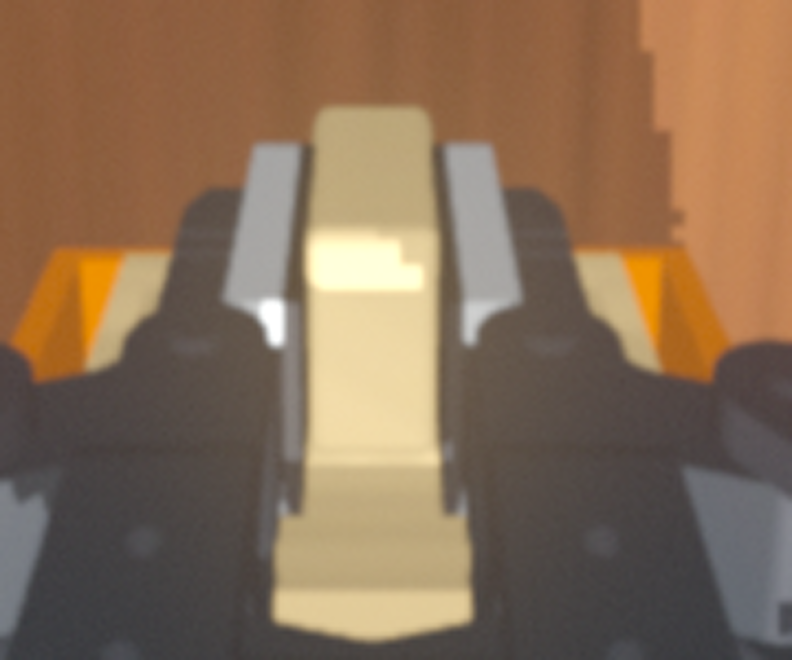

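View pics/s35.png

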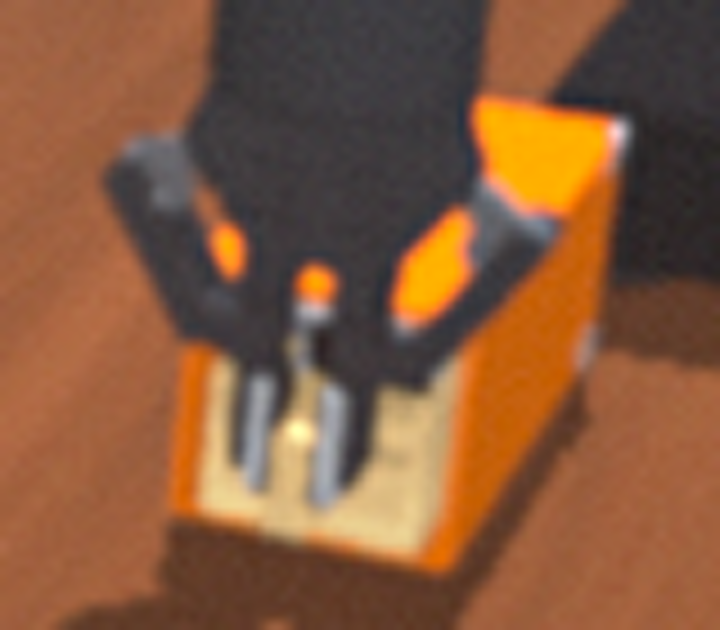

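View pics/t35c.png

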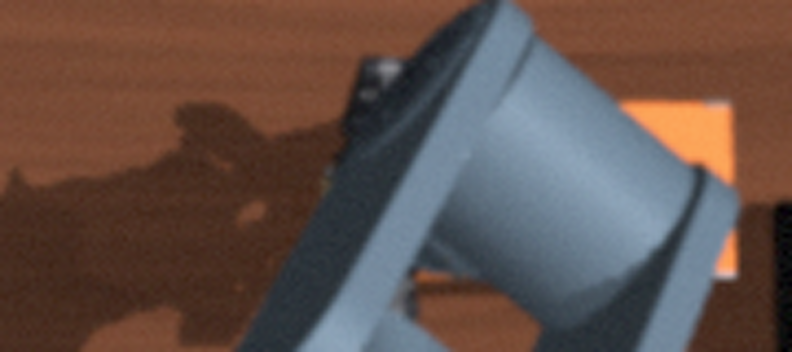

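Run:
```python
from h import *
m=camera_model("wrist")
print(onz(m,[(274,233.9)],.013),onz(m,[(274,262.5)],.047),"body end (lower)",onz(m,[(220,267)],.003), "sleeve floor edge",onz(m,[(210,266)],[.003]),onz(m,[(204,266)],[.0]))
```

```text
[[ 0.47414377 -0.22949687  0.013     ]] [[ 0.47415424 -0.2287711   0.047     ]] body end (lower) [[ 0.44225703 -0.25462162  0.003     ]] sleeve floor edge [[ 0.43639368 -0.25396357  0.003     ]] [[ 0.43210513 -0.25556595  0.        ]]
```

```bash
python3 -m jog '[[0,0,0,0,0,0,0.4],[0,0,0,0,0,0,0.4],[0,0,0,0,0,0,0.4],[0,0,15,0,0,0,0.4],[0,0,20,0,0,0,0.6],[0,0,10,0,0,0,1],[0,0,0,0,0,0,1],[0,0,0,0,0,0,1]]'
python3 - <<'E'
from h import *
st()
cv2.imwrite("pics/w36.png",camera("wrist"))
crop("s36.png",camera("side"),350,140,80,70,9)
E
```

```text
time_s: 41.42
eef_pos: [0.4745, -0.1943, 0.0244]
eef_rot: [-0.707, 0.707, 0.001, -0.001]
wrist_force: [0.1, -0.2, 1.2]
opening: -0.001
t 41.42 pos [ 474.5 -194.3   24.4] open -0.001 F [ 0.1 -0.2  1.2] yawx 0.14 tilt 0.02 q6 -0.62
```

View pics/w36.png

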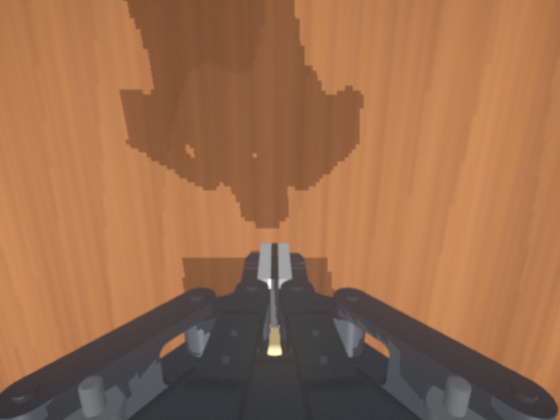

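View pics/s36.png

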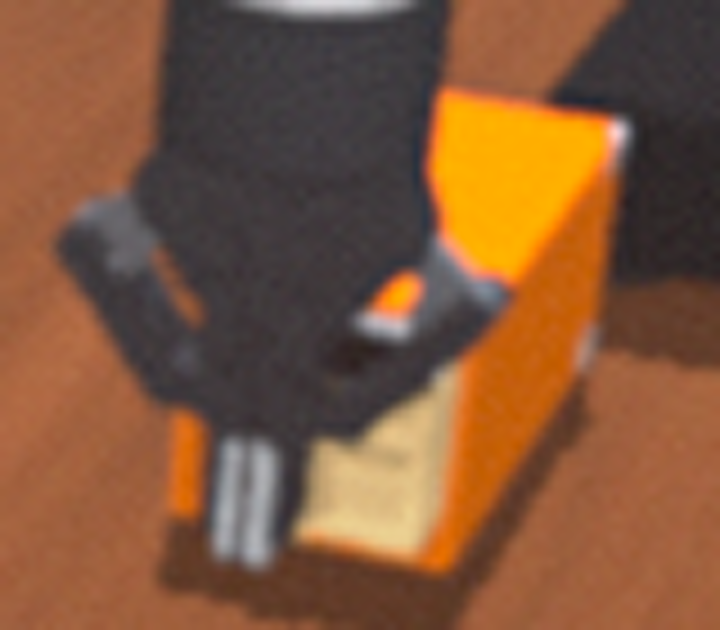

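```bash
python3 -m jog '[[0,0,-10,0,0,0,1],[0,0,-9,0,0,0,1],[0,0,-3,0,0,0,1],[0,0,0,0,0,0,1]]'; python3 -m jog '[[0,0,-3,0,0,0,1],[0,0,0,0,0,0,1]]';python3 -m jog '[[0,0,-2,0,0,0,1],[0,0,0,0,0,0,1]]'
```

```text
time_s: 41.85
eef_pos: [0.4746, -0.2183, 0.0246]
eef_rot: [-0.707, 0.707, -0.0, 0.001]
wrist_force: [-0.4, 0.5, -0.8]
opening: -0.002
time_s: 42.02
eef_pos: [0.4742, -0.2198, 0.0244]
eef_rot: [0.708, -0.707, 0.0, 0.0]
wrist_force: [0.4, 3.3, 1.9]
opening: -0.0
time_s: 42.18
eef_pos: [0.4741, -0.2206, 0.0244]
eef_rot: [0.708, -0.706, 0.0, 0.0]
wrist_force: [0.3, 7.7, 4.3]
opening: 0.001
```

```bash
python3 -m jog '[[0,0,-2,0,0,0,1],[0,0,0,0,0,0,1]]';python3 -m jog '[[0,0,-2,0,0,0,1],[0,0,0,0,0,0,1],[0,0,0,0,0,0,1]]'
```

```text
time_s: 42.35
eef_pos: [0.4741, -0.2206, 0.0244]
eef_rot: [0.709, -0.705, 0.0, 0.001]
wrist_force: [0.9, 16.4, 10.3]
opening: -0.002
time_s: 42.6
eef_pos: [0.4741, -0.2207, 0.0244]
eef_rot: [0.71, -0.704, 0.0, 0.001]
wrist_force: [0.6, 23.0, 14.9]
opening: -0.001
```

```bash
python3 -m jog '[[0,0,10,0,0,0,1],[0,0,25,0,0,0,1],[0,-10,35,0,0,0,1],[0,-35,35,0,0,0,1],[0,-35,35,0,0,0,1],[0,-35,35,0,0,0,1],[0,0,0,0,0,0,1],[0,0,0,0,0,0,1]]'
python3 - <<'E'
from h import *
st()
crop("s37.png",camera("side"),350,140,80,70,9);cv2.imwrite("pics/w37.png",camera("wrist"))
t=camera("top");cv2.imwrite("pics/t37.png",t);crop("t37c.png",t,350,230,140,80,5.7)
E
```

```text
time_s: 43.27
eef_pos: [0.4758, -0.067, 0.1249]
eef_rot: [-0.706, 0.708, 0.003, 0.0]
wrist_force: [0.4, -0.4, -0.2]
opening: -0.001
t 43.27 pos [475.8 -67.  124.9] open -0.001 F [ 0.4 -0.4 -0.2] yawx 0.21 tilt 0.30 q6 -0.39
```

View pics/s37.png

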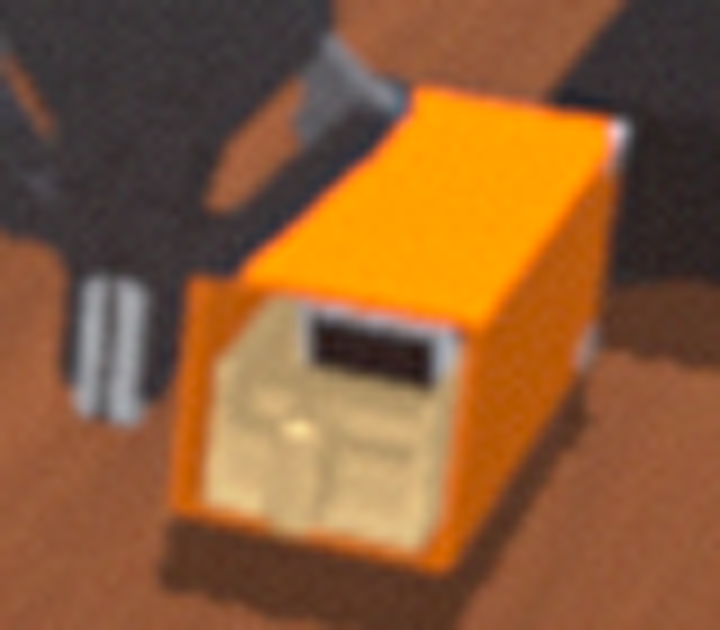

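View pics/t37c.png

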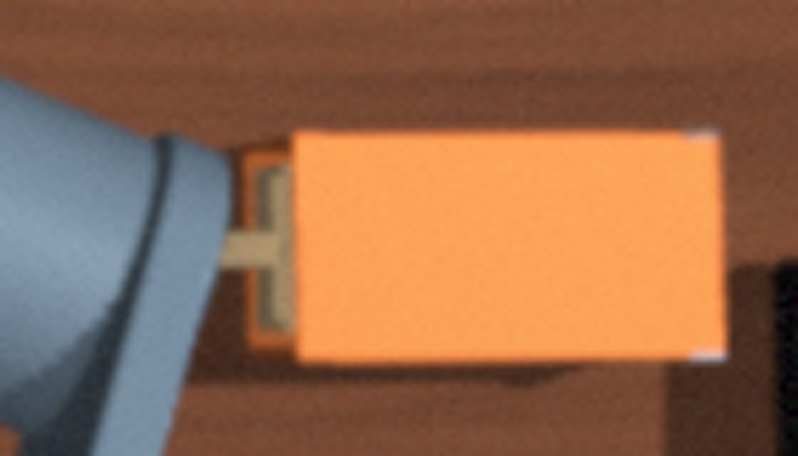

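View pics/t37.png

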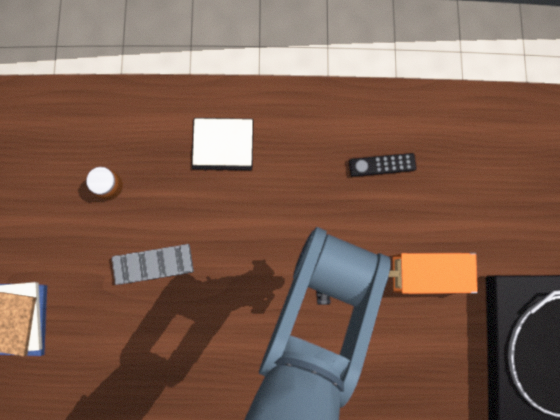

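View pics/w37.png

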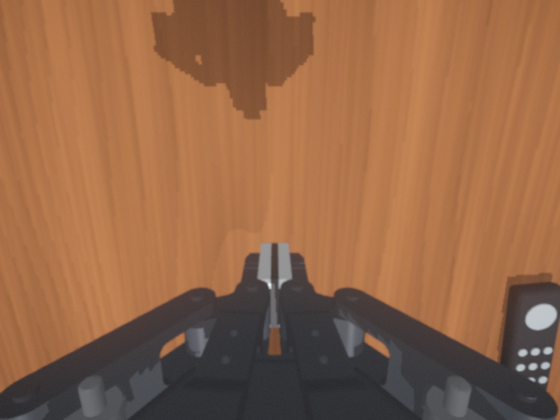

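Run:
```python
from h import *
m=camera_model("side")
for d in (0,.005,.010): print(((proj(m,[(.4675,-.234+d,.047),(.4815,-.234+d,.047),(.4675,-.234+d,.013),(.4815,-.234+d,.013),(.4315,-.257,0),(.5175,-.257,0)])-[350,140]+.5)*9-.5).round(0).tolist())
crop("s37d.png",camera("side"),365,170,45,35,16)
```

```text
[[322.0, 431.0], [275.0, 421.0], [310.0, 534.0], [264.0, 524.0], [447.0, 567.0], [170.0, 505.0]]
[[317.0, 437.0], [270.0, 427.0], [305.0, 541.0], [259.0, 531.0], [447.0, 567.0], [170.0, 505.0]]
[[311.0, 444.0], [265.0, 434.0], [299.0, 548.0], [253.0, 538.0], [447.0, 567.0], [170.0, 505.0]]
```

View pics/s37d.png

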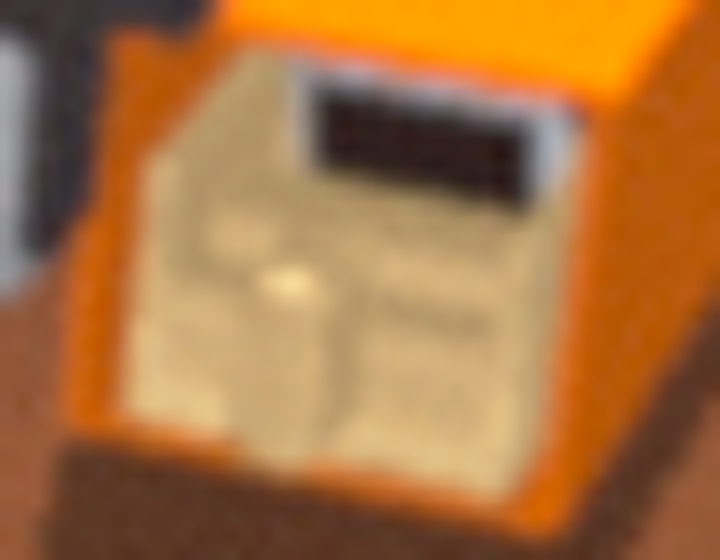

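Run:
```python
from h import *
o=get_obs();print(o["time_s"],abs(o["dq"]).max())
print(hand_in())
```

```text
43.4667 0.008314750589250228
the job is handed in; nothing more can be done
None
```

I drew the tray out of the sleeve and turned it round. Then I moved the three drives present into the tray slots at y = -60, -20 and +20 mm and slid the tray back in with the tab outward. The job was handed in at 43.5 s; no verdict was reported.

- **Tray home:** the last push met a hard stop. The tool stood still while the force rose from 8 to 23 N. The side view puts the tab end 0 to 3 mm from its fully home position, against the 10 mm allowed.
- **Earlier reading that disagreed:** while I was still pushing by the tab, the wrist camera suggested the tray was about 5 mm short. That was before the final push.
- **Drives:** all three stood upright in their slots before insertion. Once the tray was in, I could only see the front drive through the mouth; it was upright. I did not see the other two again.
- **Bystanders:** the remote control, the disc case and the jar look unmoved in the top view.
- **At the end:** the arm stood clear of everything, at rest. I saw no knock to the tray.

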